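# Tap the taper key home in the dough press hub

### The arm

A 6-joint arm with a two-finger parallel gripper is mounted at the origin on the work surface. World frame = base frame: x ahead of the robot, y to its left, z up, the work surface at z = 0. Lengths are in m, angles in rad, forces in N, time in s.
With the tool pointing down it reaches from about 0.35 to 0.975 m from the base axis. Payload 4.9 kg.
Tool frame: the origin (TCP) lies at the very end of the fingers, on their centre line; the grasp point (between the pads) lies 19 mm behind it; z points along the fingers, y is the direction in which the jaws open and shut (so a half turn about z gives the same grasp; the last joint's range is limited). The gripper opens to 85 mm and grips with 20 to 120 N. Pads are 22 mm wide; open, the fingers measure 114 mm over their backs; the gripper's body (76 mm by 85 mm) begins 54 mm behind the grasp point. The pads swing forward as they close: fully open they stand 13 mm farther back than shut.
Start: joints at [1.11, 0.053, 1.613, -0, 1.476, -0.119], TCP at [0.209, 0.589, 0.231] pointing down, gripper open.
Joint ranges: [-3.01, 3.01], [-1.01, 2.22], [0.06, 2.58], [-1.02, 4.17], [0.09, 2.62], [-3.14, 3.14]. Speed limits (rad/s): [2.57, 2.57, 3.14, 3.14, 3.14, 3.14].

### API

Orientations are given as a unit quaternion [w, x, y, z].
In Python, from plant import monitor, eyes, manip gives the robot as it stands.
- The arm moves only by the tool step_arm, never from a script. Its argument "motion" is a list of rows, each a list of 7 numbers: the shift along the world's x, y, z scaled (see below), then the turn, a rotation vector about the world's x, y, z scaled (see below), then the closure in counts, from 0 (fully open) to 255 (shut). In form: [[x, y, z, ax, ay, az, grip], ...]. A call has 1 to 10 rows; each row is the pose to reach, as a shift and turn from the pose commanded when the call began; what a row does not reach only later rows make up. The controller multiplies each number of a shift by 0.5 m and each number of a turn by 1.5 rad. A row lasts 1/10 s, in which the tool goes at most 50 mm and 8.59 degrees, less where a joint would pass 70% of its speed; a pose out of reach is approached as far as the arm can. A call with a number of a shift or a turn outside -1 to 1 is refused whole. A call with a gripper value outside its range is refused whole. The fingers move at their own pace and stop on an object; the grip force is fixed at half the most. Time passes only in rows, so rows that repeat a pose let the fingers close. It gives the time, the measured TCP pose, the force and the opening at its end, in the units of the state.
- monitor.state(): the state, without advancing time (a new reading comes with each control period).
- eyes.grab_frame(name): name is "scene" or "top"; returns a dict with "pixels" (384x512x3 uint8, red, green, blue), "mtx" (3x3 intrinsics, pixels), "rvec" (rotation vector, rad) and "tvec" (3), from world to camera coordinates, as OpenCV has them. Camera axes: x right, y down, z forward; pixel columns grow to the right and rows downward; lengths in m; the calibration is good to about 2 mm. A picture is of the moment at which its call begins. There is no depth.
- manip.job_done(): hands the job in, once; it reports no verdict.
Trained networks look in the newest picture that a camera, given by its name, has taken for a name from the list of things; names that differ only in an ending like _2 or _b are one class to them, and where a whole thing is asked for, a point or a joint stands for the part that bears it (a point fixed in the world has none). Each returns a list of dicts, best first, with "p" (0 to 1); they miss things now and then, are a little off and sometimes report something else, mostly with a low value. They report only what shows in the picture. A call takes as long as a camera call. They do not tell look-alikes from the thing itself.
- eyes.look_for(name, camera): "box" ([centre column, centre row, width, height] in pixels, round what is visible of it).
- eyes.pinpoint(name, camera): "uv" ([column, row] in pixels: a listed point, or the origin of a listed thing).
The state is a dict: "time": time; "joint_pos": joint angles; "joint_vel": joint speeds; "joint_efforts": joint torques, N m; "tool_pos": TCP position; "tool_rot": TCP orientation; "contact_force": force on the tool from outside, world axes, zero at the start; "ft_torque": the same for the moment, N m; "gripper_width": opening from 0.0 (shut) to 1.0 (fully open).
Only numpy, scipy, OpenCV 4.12 (cv2) and the standard library are available. Lean on these libraries where they do the work, as an engineer would, in place of code of your own. Each camera call takes 0.05 s, during which the arm holds its last target.

### The job

The crank of the dough press is back on its shaft but still loose. Take the steel taper key from the wooden stand, set it point down into the slot between shaft and crank hub with its sloped face towards the hub, then gently tap or press it down until it is wedged tight, that is until it takes about 13 N to push it any further - do not force it - and let go. Leave the round pin and the other kitchen things where they are.

Things in the scene. Friction and masses are not known exactly. Their poses are not given: they have to be found in the camera images.
- key: Steel taper key, 130 g, standing point down in the stand. Origin: centre of its 8 x 14 mm point (underside); z up along it. Shank 70 mm long, 14 mm wide in y; flat upright face at x = -4 mm, the opposite (+x) face slopes 1 in 10: thickness in x 8 mm at the point, 15 mm under the head. Head 16 x 16 mm, centred at x = +3 mm, z = 70 to 88 mm.
- key_head (a point): Centre of the key head's flat top, 88 mm above its point; axes as key. Take the head across y (16 mm); drive the key by pushing here. Once it touches both sides of the slot the push needed grows by about 3 N per mm, as the hub's jaw yields 0.03 mm per N. Tight: about 13 N (9 to 17 N) to push it further. Under 8 N is loose, over 18 N may crack the hub.
- press: Dough press, fixed: gear housing 170 x 150 mm, 66 mm high, with an upright 30 x 30 mm square steel shaft in its middle, up to 137 mm. Origin: under the shaft axis, on the table; z up, x towards the key slot, y along the crank arm. Round the shaft a fixed dark cast-iron crank hub, about 95 x 74 mm, 75 to 135 mm above the table.
- slot_mouth (a point): On the shaft's +x face, at the slot's middle, level with the hub top (z 135 mm); axes as press. Slot: from here 10.6 to 13.4 mm in +x (varies, not measured), 9 mm either way in y. Its far face, the hub's spring jaw, slopes 1 in 10 like the key, slot narrower below: the key first touches both sides with its point 26 to 54 mm below the mouth.
- crank_grip (a point): Top of the upright wooden grip (28 mm thick) on the fixed crank arm, 142 mm in y from the shaft axis, 160 mm above the table.
- stand: Fixed wooden block 140 x 70 mm, 45 mm high, with two 33 mm deep, 14 x 16 mm sockets 40 mm either side of its centre along x. Origin: centre of its underside. One socket holds the key, the other the round pin, either way round; the key's x axis is about that of the block.
- pin: Bystander: round steel pin, 13 mm shank, 22 mm round head, 72 mm long, standing in the stand's other socket. Origin: centre of its foot.
- bowl: Bystander: steel bowl, 90 mm across, 50 mm high. Origin: centre of its underside.
- die: Bystander: brass ring-shaped pasta die, 76 mm across, 18 mm high. Origin: centre of its underside.
- wheel: Bystander: pastry wheel with a wooden handle, 185 mm long, lying down. Origin: near its middle, on the table.
There are look-alikes about, which are no part of the job. What is shaped like the key but blue is not meant.

How it is judged:
On the way:
1. the key's point stands at least 15 mm deep in the slot (x of key in the frame of press between 0.015 and 0.026 m and y of key in the frame of press between -0.006 and 0.006 m and z of key in the frame of press below 0.12 m), for 0.1 s.
At the end, for the whole second after the job is handed in: The key stands in the slot, upright within 3.4 degrees, sloped face to the hub, its point at least 24 mm below the mouth, and is wedged: at rest and let go it still presses on the shaft with more than 12 N (x of key in the frame of press between 0.015 and 0.026 m and y of key in the frame of press between -0.006 and 0.006 m and z of key in the frame of press below 0.111 m and angle between key's own z axis and vertical below 0.06 rad and contact force between key and press above 12 N and linear speed of key below 0.01 m/s); the robot touches nothing.
It fails at once if the key presses on the shaft with more than 28 N (forced) (contact force between key and press above 28 N).
It fails at once if a bystander (pin, bowl, die, pastry wheel) is moved more than 30 mm (distance of any of pin, bowl, die, wheel from where it was at the start of the episode above 0.03 m).
It also fails if it takes over 58 s, if anything falls off the work surface, if the arm or the gripper's body presses on something with over 40 N, if the wrist force passes 120 N, or if a joint passes its speed limit or range.

## Working session

There is one attempt and no reset: what is moved stays moved. The work goes in short steps, Python scripts to look and compute and a tool call to move; the robot and the scene stay as the last step left them, time stands still between calls to the robot, and variables do not carry over. Pictures are saved under pics/ and viewed, and the job is handed in when it is done.

Besides the shell and the picture viewer there is one more tool, called after ">>>" in YAML: its name, and indented under it one key for each argument. step_arm: Moves the arm, as the interface text tells. Its arguments: {"type":"object","properties":{"motion":{"type":"array","items":{"type":"array","items":{"type":"number"}}}},"required":["motion"]}

```bash
ls; mkdir -p pics; cat > h.py <<'E'
import numpy as np, cv2
from plant import monitor, eyes, manip
def grab(n,fn=None):
    f=eyes.grab_frame(n)
    if fn: cv2.imwrite('pics/'+fn,cv2.cvtColor(f['pixels'],cv2.COLOR_RGB2BGR))
    return f
def ray(f,uv):
    K=np.array(f['mtx'],float);R=cv2.Rodrigues(np.array(f['rvec'],float))[0];t=np.array(f['tvec'],float).ravel()
    d=R.T@np.linalg.solve(K,np.array([uv[0],uv[1],1.]));c=-R.T@t
    return c,d/np.linalg.norm(d)
def atz(f,uv,z):
    c,d=ray(f,uv);return c+d*(z-c[2])/d[2]
def tri(f1,u1,f2,u2):
    c1,d1=ray(f1,u1);c2,d2=ray(f2,u2)
    A=np.stack([d1,-d2],1);s=np.linalg.lstsq(A,c2-c1,rcond=None)[0]
    p,q=c1+s[0]*d1,c2+s[1]*d2
    return (p+q)/2,np.linalg.norm(p-q)
def proj(f,P):
    return cv2.projectPoints(np.array(P,float).reshape(-1,3),np.array(f['rvec'],float),np.array(f['tvec'],float),np.array(f['mtx'],float),None)[0].reshape(-1,2)
E
python3 - <<'E'
from h import *
np.set_printoptions(precision=4,suppress=True)
print(monitor.state())
for c in('scene','top'):
    f=grab(c,c+'0.png'); print(c,ray(f,(256,192)),f['mtx'])
    for n in('key','pin','press','stand','bowl','die','wheel'):
        print(n,[(np.round(d['box']),round(d['p'],2)) for d in eyes.look_for(n,c)])
    for n in('key','key_head','slot_mouth','crank_grip','stand','press','pin'):
        print('pt',n,[(np.round(d['uv'],1),round(d['p'],2)) for d in eyes.pinpoint(n,c)])
E
```

```text
pics
{'time': 0.0, 'joint_pos': array([ 1.11  ,  0.0534,  1.6143,  0.    ,  1.476 , -0.119 ]), 'joint_vel': array([-0.0005,  0.0005,  0.0004,  0.0007, -0.0022,  0.0006]), 'joint_efforts': array([ -0.0002, -39.3691, -37.0174,  -0.0002,   0.0071,  -0.    ]), 'tool_pos': array([0.2092, 0.5883, 0.23  ]), 'tool_rot': array([-0.0003,  0.1701,  0.9854, -0.001 ]), 'contact_force': array([ 0.1395, -0.0728, -0.0028]), 'ft_torque': array([ 0.0088, -0.0609, -0.0694]), 'gripper_width': 1.000546206165597}
scene (array([ 1.0589, -0.6048,  0.6219]), array([-0.498 ,  0.674 , -0.5457])) [[388.9889   0.     254.6401]
 [  0.     388.9889 190.9095]
 [  0.       0.       1.    ]]
key [(array([164., 295.,  18.,  35.]), 0.88), (array([190., 258.,  12.,  24.]), 0.8), (array([220., 282.,  15.,  36.]), 0.68), (array([141., 290.,  19.,  42.]), 0.56)]
pin [(array([168., 242.,   8.,  17.]), 0.57)]
press [(array([275., 190.,  81.,  71.]), 0.74)]
stand [(array([183., 269.,  61.,  62.]), 0.84), (array([190., 258.,  10.,  26.]), 0.51)]
bowl [(array([249., 316.,  47.,  48.]), 0.81)]
die [(array([297., 266.,  33.,  29.
[... 895 characters left out ...]
array([342., 216.,  36.,  62.]), 0.98)]
bowl [(array([355., 129.,  35.,  33.]), 0.89)]
die [(array([277., 140.,  33.,  28.]), 0.6), (array([171., 199.,  83.,  47.]), 0.25)]
wheel [(array([199., 128.,  22.,  72.]), 0.9)]
pt key [(array([340.8, 201.6]), 0.66), (array([380.6, 214.2]), 0.58), (array([371.8, 193.7]), 0.57), (array([339.5, 168.1]), 0.55)]
pt key_head [(array([383.6, 188.5]), 0.6), (array([390.7, 213.4]), 0.6), (array([346. , 163.6]), 0.54), (array([350.2, 199.8]), 0.4)]
pt slot_mouth [(array([197.1, 195.4]), 0.72)]
pt crank_grip [(array([131.2, 200.4]), 0.64)]
pt stand [(array([339.3, 216.7]), 0.75)]
pt press []
pt pin [(array([194.5, 195.5]), 0.54), (array([337.3, 235.6]), 0.42)]
```

```bash
python3 - <<'E'
import cv2
a=cv2.imread('pics/scene0.png');b=cv2.imread('pics/top0.png')
cv2.imwrite('pics/s_crop.png',cv2.resize(a[90:350,110:410],None,fx=2.3,fy=2.3,interpolation=cv2.INTER_CUBIC)[:600])
cv2.imwrite('pics/t_crop.png',cv2.resize(b[90:270,100:410],None,fx=2.5,fy=2.5,interpolation=cv2.INTER_CUBIC))
cv2.imwrite('pics/st_crop.png',cv2.resize(a[225:335,125:235],None,fx=5.4,fy=5.4,interpolation=cv2.INTER_CUBIC))
E
```

```text
(no output)
```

View pics/s_crop.png

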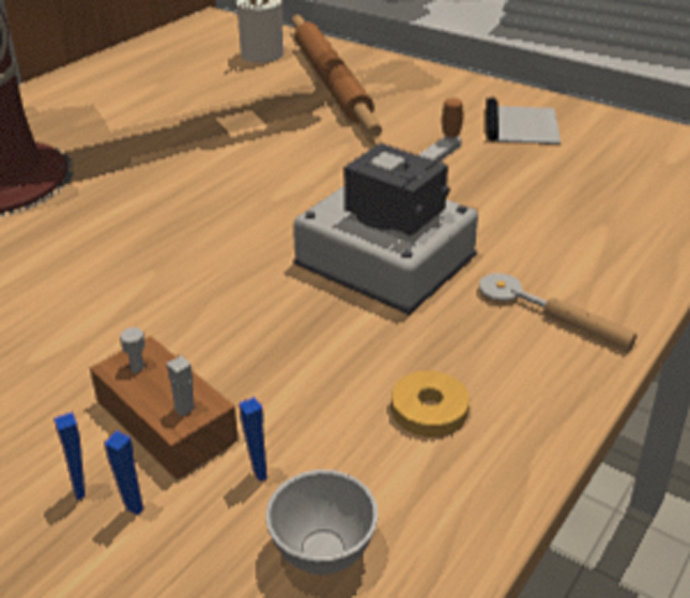

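View pics/t_crop.png

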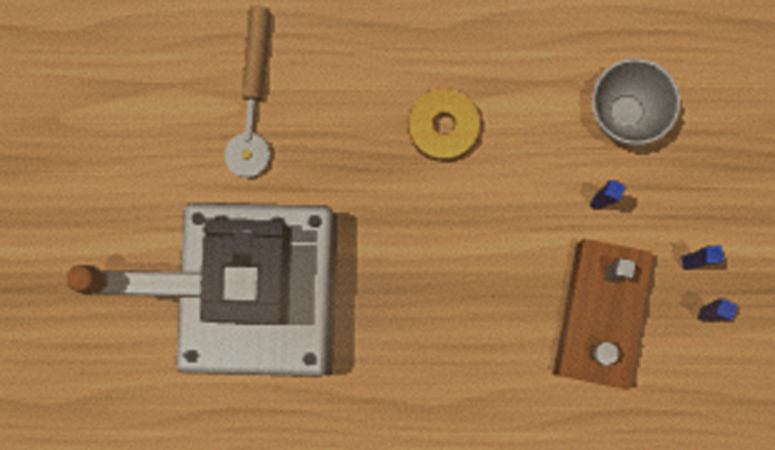

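View pics/st_crop.png

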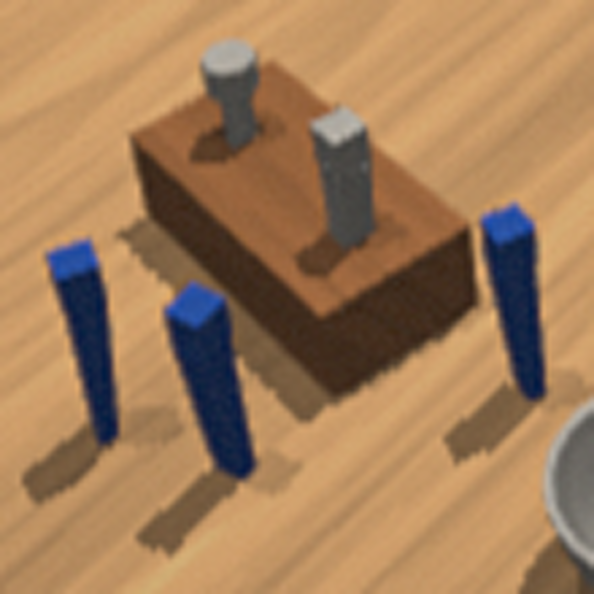

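Candidates for the key:
- Grey square-headed piece in the stand: scene (188,250), top (350,198). I choose this one because it is steel and the head is square.
- Round-headed pin: scene (168,236), top (342,231).
- Blue look-alikes: scene (139,271), (161,282) and (219,266); top (346,166), (383,193) and (390,213).

The crop confirms the choice. The press has its slot (dark notch) at about top (197,193), on the image-up side of the shaft.

```bash
python3 - <<'E'
from h import *
import pickle
np.set_printoptions(precision=4,suppress=True)
F={c:grab(c) for c in('scene','top')}
pickle.dump(F,open('F.pkl','wb'))
t=F['top'];s=F['scene']
# image axes
for uv in((100,90),(410,90),(100,270),(200,200)): print(uv,atz(t,uv,0))
def T(u): return (100+u[0]/2.5,90+u[1]/2.5)
def S(u): return (110+u[0]/2.3,90+u[1]/2.3)
print('stand corners z45',[atz(t,T(u),.045)[:2] for u in((583,241),(654,255),(634,388),(556,375))])
print('key head top', atz(t,T((626,268)),.1), tri(t,T((626,268)),s,(125+340/5.4,225+126/5.4)))
print('pin head top', tri(t,T((606,353)),s,(125+229/5.4,225+56/5.4)))
print('housing z66',[atz(t,T(u),.066)[:2] for u in((187,206),(330,208),(329,373),(180,370))])
print('shaft z137',[atz(t,T(u),.137)[:2] for u in((224,267),(257,267),(257,300),(224,300))])
print('slot',atz(t,T((242,260)),.135), 'nn',atz(t,(197.1,195.4),.135),tri(t,(197.1,195.4),s,(281.6,161)))
print('grip',tri(t,(131.2,200.4),s,(306.5,135.6)))
b=cv2.cvtColor(t['pixels'],cv2.COLOR_RGB2BGR);a=cv2.cvtColor(s['pixels'],cv2.COLOR_RGB2BGR)
cv2.imwrite('pics/t_press.png',cv2.resize(b[170:242,165:240],None,fx=8,fy=8,interpolation=cv2.INTER_CUBIC))
cv2.imwrite('pics/s_press.png',cv2.resize(a[145:200,255:310],None,fx=10,fy=10,interpolation=cv2.INTER_CUBIC))
cv2.imwrite('pics/t_stand.png',cv2.resize(b[180:250,315:375],None,fx=8,fy=8,interpolation=cv2.INTER_CUBIC))
cv2.imwrite('pics/s_key.png',cv2.resize(a[240:275,172:207],None,fx=16,fy=16,interpolation=cv2.INTER_CUBIC))
E
```

```text
(100, 90) [0.8929 0.4447 0.    ]
(410, 90) [ 0.8856 -0.3963  0.    ]
(100, 270) [0.4066 0.4246 0.    ]
(200, 200) [0.5903 0.1645 0.    ]
stand corners z45 [array([ 0.621 , -0.1789]), array([ 0.6068, -0.2493]), array([ 0.4747, -0.2264]), array([ 0.4873, -0.1498])]
key head top [ 0.5892 -0.209   0.1   ] (array([ 0.5904, -0.208 ,  0.0994]), np.float64(0.003276635703575851))
pin head top (array([ 0.5101, -0.191 ,  0.0838]), np.float64(0.002360516902125918))
housing z66 [array([0.6544, 0.2173]), array([0.652 , 0.0743]), array([0.4893, 0.074 ]), array([0.4919, 0.2206])]
shaft z137 [array([0.5874, 0.1648]), array([0.5873, 0.1344]), array([0.5572, 0.134 ]), array([0.5571, 0.1642])]
slot [0.594  0.1487 0.135 ] nn [0.5907 0.1479 0.135 ] (array([0.5892, 0.146 , 0.1412]), np.float64(0.0025430452393140944))
grip (array([0.5773, 0.2931, 0.1532]), np.float64(0.0017508454787451267))
```

View pics/t_press.png

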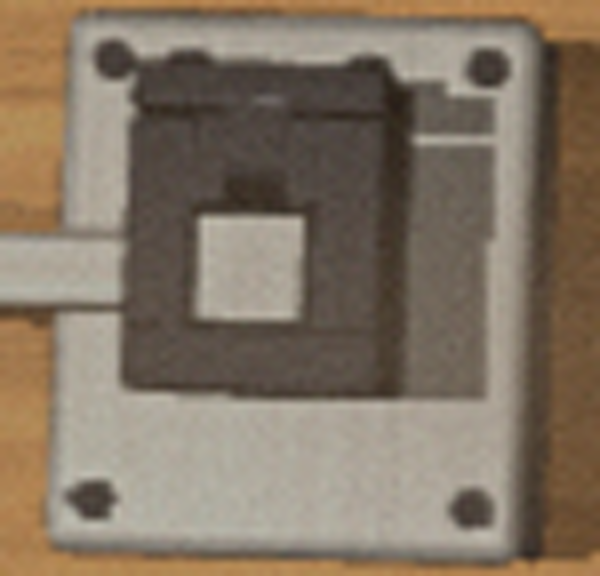

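View pics/s_press.png

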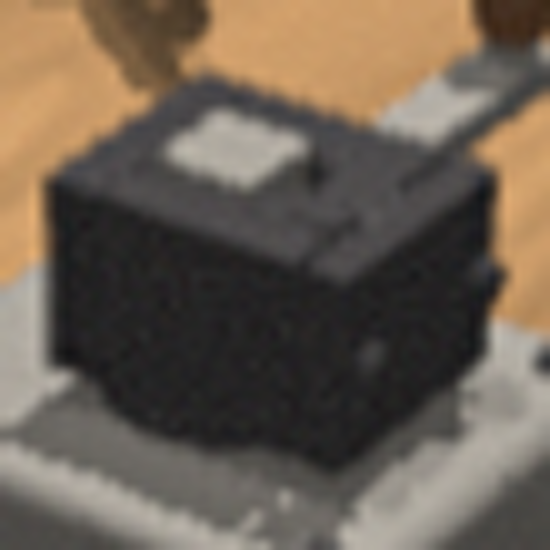

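View pics/t_stand.png

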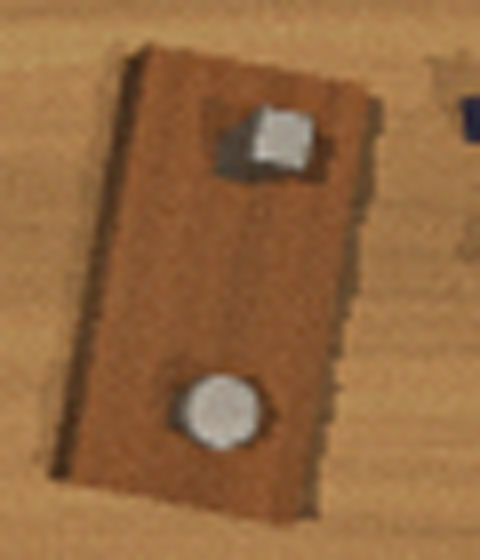

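View pics/s_key.png

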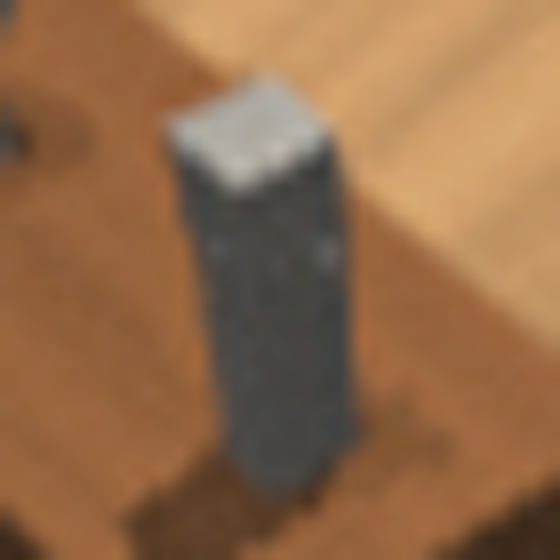

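```bash
cat > fit.py <<'E'
from h import *
import pickle
from scipy.optimize import minimize
def boxpts(x0,x1,y0,y1,z): return [[x0,y0,z],[x1,y0,z],[x1,y1,z],[x0,y1,z]]
HEAD=np.array(boxpts(-.005,.011,-.008,.008,.070)+boxpts(-.005,.011,-.008,.008,.088))
def shank(zlo): 
    return np.array(boxpts(-.004,.004+.1*zlo,-.007,.007,zlo)+boxpts(-.004,.011,-.007,.007,.070))
TOPF=np.array(boxpts(-.005,.011,-.008,.008,.088))
def R(yaw,rx=0,ry=0):
    return cv2.Rodrigues(np.array([rx,ry,0.]))[0]@cv2.Rodrigues(np.array([0,0,float(yaw)]))[0]
SC=8
def poly(f,P,roi):
    uv=proj(f,P); return cv2.convexHull((((uv+.5-np.array(roi[:2]))*SC-.5)*16).astype(np.int32))
def render(f,p,roi,zlo):
    h,w=(roi[3]-roi[1])*SC,(roi[2]-roi[0])*SC
    m=np.zeros((h,w),np.uint8); Rm=R(*p[3:6]); t=np.array(p[:3])
    for P in(HEAD,shank(zlo)): cv2.fillConvexPoly(m,poly(f,P@Rm.T+t,roi),255,cv2.LINE_8,4)
    return cv2.resize(m,(roi[2]-roi[0],roi[3]-roi[1]),interpolation=cv2.INTER_AREA)/255.
E
python3 - <<'E'
from fit import *
np.set_printoptions(precision=4,suppress=True)
F=pickle.load(open('F.pkl','rb'))
s=F['scene'];t=F['top']
roi={'scene':(174,238,206,275),'top':(338,188,362,210)}
for c in roi:
    r=roi[c];im=F[c]['pixels'][r[1]:r[3],r[0]:r[2]].astype(int)
    d=im[...,0]-im[...,2]
    print(c)
    if c=='scene':
        for row in d: print(' '.join('%3d'%v for v in row))
    else:
        for row,v in zip(d,im.sum(2)//3): print(' '.join('%3d/%3d'%q for q in zip(row,v)))
E
```

```text
scene
 93  89  92  93  93  95  96  94  95  97  98  96  98 101 103 102 100  99  99  97  98  97  98  99  95  95  98  99 100  99 100  97
 91  89  88  92  92  91  95  97  96  99  97 100 102 102 103 101 100  98  97  97  97  99  99  97  96  97 102 101 100  97  96  93
 93  91  90  90  91  94  95  95  96  95 100 102 104 102 103  99  98  97  97  98  98 100  98  98  99 103 101 100  98  92  95  92
 93  92  89  89  88  90  92  92  95  98 104 102 101 102 100  98  96  96  98  99  98  98  98 101 102 102 100  97  94  92  93  95
 92  91  90  88  89  91  92  91  92  98 103 102 101  99  98  98  96  99  99  99  96  99 102 102 101  99  96  94  95  93  96  98
 95  93  92  93  88  90  90  91  92  94  99 100 100  99  98 100  99  99  97  98  97 100 101 102  97  95  95  94  94  95  97 101
 94  92  92  91  91  91  92  90  90  90  94  96 100  83  74  82  99 100  98  98 102 101  98  97  97  94  92  93  96  99 100 101
 85  92  92  93  93  91  92  90  93  95  92  88  69  36  29  33  74  99 105 103 102  99  97  94  93  91  95  97  98 100 103 102
 79  81  87  93  91  92  90  94  90  83  61  37  26  13  11   9  30  6
[... 7169 characters left out ...]
/ 81  82/ 92  79/ 79  84/ 92  87/ 89  89/ 93  88/ 89  84/ 85  83/ 79  84/ 86  86/ 84  85/ 92  78/ 85  52/ 78  62/ 86  89/116
 86/ 93  88/ 91  83/ 86  85/ 88  88/ 90  89/ 92  84/ 89  80/ 84  80/ 77  82/ 82  80/ 82  83/ 88  87/ 88  86/ 85  84/ 86  84/ 88  84/ 81  87/ 89  83/ 93  84/ 88  71/ 82  58/ 69  66/ 84  89/118
 88/ 83  86/ 94  85/ 85  87/ 87  88/ 88  86/ 93  84/ 89  83/ 84  79/ 87  83/ 85  82/ 84  87/ 88  89/ 88  86/ 93  87/ 86  84/ 84  86/ 89  87/ 83  89/ 84  86/ 83  63/ 76  62/ 87  89/112  94/115
 89/ 84  85/ 87  86/ 87  87/ 92  83/ 91  87/ 87  87/ 86  79/ 78  82/ 86  83/ 83  84/ 85  85/ 88  85/ 85  88/ 86  85/ 92  86/ 85  84/ 84  87/ 90  86/ 85  83/ 86  60/ 80  62/ 84  92/115  88/120
```

```bash
cat > fitkey.py <<'E'
from fit import *
np.set_printoptions(precision=4,suppress=True)
F=pickle.load(open('F.pkl','rb'))
roi={'scene':(174,238,206,268),'top':(338,188,362,203)}
obs={};W={}
for c in roi:
    r=roi[c];im=F[c]['pixels'][r[1]:r[3],r[0]:r[2]].astype(float);d=im[...,0]-im[...,2]
    if c=='scene':
        obs[c]=np.clip((92-d)/85,0,1);W[c]=np.ones_like(d)
        W[c][26:,20:]=0; W[c][28:,:12]=0
    else:
        obs[c]=np.clip((im.sum(2)/3-70)/80,0,1)*(d<45);W[c]=np.ones_like(d)
def shift(m,du,dv): return cv2.warpAffine(m,np.float32([[1,0,du],[0,1,dv]]),m.shape[::-1])
def cost(q,ret=False):
    # q: x mm,y mm,yaw deg,rx deg,ry deg,du,dv (scene)
    p=[q[0]/1e3,q[1]/1e3,.012,np.radians(q[2]),np.radians(q[3]),np.radians(q[4])]
    m=render(F['scene'],p,roi['scene'],.033); m=shift(m,q[5],q[6])
    e=(W['scene']*(m-obs['scene'])**2).sum()
    r=roi['top'];g=np.zeros(((r[3]-r[1])*SC,(r[2]-r[0])*SC),np.uint8)
    cv2.fillConvexPoly(g,poly(F['top'],TOPF@R(*p[3:6]).T+np.array(p[:3]),r),255,cv2.LINE_8,4)
    g=cv2.resize(g,(r[2]-r[0],r[3]-r[1]),interpolation=cv2.INTER_AREA)/255.
    e2=(W['top']*(g-obs['top'])**2).sum()
    if ret: return e,e2
    return e+e2+.3*(q[5]**2+q[6]**2)+.1*(q[3]**2+q[4]**2)
if __name__=='__main__':
  for yaw in(-10,170):
    for tilt in(0,1):
      best=None
      for yy in(-5,0,5):
        o=np.radians(yaw+yy);c=np.array([589.5,-208.5])-3*np.array([np.cos(o),np.sin(o)])
        x0=np.array([*c,yaw+yy,0,0,0,0])
        free=[0,1,2,5,6]+([3,4] if tilt else [])
        def f(v):
            q=x0.copy();q[free]=v;return cost(q)
        st=np.array([2,2,3,.6,.6]+([1.5,1.5] if tilt else []))
        sim=np.vstack([x0[free]]+[x0[free]+np.eye(len(free))[i]*st[i] for i in range(len(free))])
        r=minimize(f,x0[free],method='Nelder-Mead',options=dict(initial_simplex=sim,maxiter=900,xatol=.01,fatol=.003))
        if best is None or r.fun<best[0]:
            q=x0.copy();q[free]=r.x;best=(r.fun,q)
      print(yaw,tilt,best[0],best[1],cost(best[1],True))
E
python3 fitkey.py
```

```text
-10 0 3.8509199076851566 [ 587.3647 -206.6861  -17.9226    0.        0.        0.1348    0.0437] (np.float64(2.1220981469717177), np.float64(1.722796820934256))
-10 1 3.8382146415509957 [ 587.2485 -205.6858  -15.7135    0.9025    0.0402    0.0804   -0.2   ] (np.float64(2.4718182544935576), np.float64(1.270837958958093))
170 0 4.36142234209865 [ 593.0758 -208.5107  164.6019    0.        0.        0.1267   -0.0816] (np.float64(2.9467523418633306), np.float64(1.4078564133986928))
170 1 4.284748677517383 [ 592.5015 -208.6412  164.6401   -0.147     0.4048    0.1918   -0.0164] (np.float64(2.808568124444794), np.float64(1.4465184664552095))
```

```bash
python3 - <<'E'
from h import *
import pickle
from scipy.spatial.transform import Rotation as Ro
np.set_printoptions(precision=4,suppress=True)
F=pickle.load(open('F.pkl','rb'));t=F['top'];s=F['scene']
s0=monitor.state();q=s0['tool_rot'];M=Ro.from_quat([q[1],q[2],q[3],q[0]]).as_matrix();print(M, s0['time'])
def T(u): return (100+u[0]/2.5,90+u[1]/2.5)
print('blue heads', [atz(t,T(u),.088) for u in((613,188),(711,257),(727,310))])
print('blue base', [atz(t,T(u),.0) for u in((600,203),(690,263),(706,312))])
print('blue head scene', [atz(s,(125+u[0]/5.4,225+u[1]/5.4),.088) for u in((508,222),(195,303),(73,258))])
# stand fit overlay
def mask_fit(c,z,lo,hi): pass
E
```

```text
[[-0.9422  0.3352  0.    ]
 [ 0.3352  0.9422 -0.    ]
 [-0.     -0.     -1.    ]] 1.6
blue heads [array([ 0.6676, -0.201 ,  0.088 ]), array([ 0.6007, -0.2926,  0.088 ]), array([ 0.5502, -0.3061,  0.088 ])]
blue base [array([ 0.6663, -0.2054,  0.    ]), array([ 0.6026, -0.2978,  0.    ]), array([ 0.5514, -0.3128,  0.    ])]
blue head scene [array([ 0.668 , -0.2008,  0.088 ]), array([ 0.6053, -0.2938,  0.088 ]), array([ 0.5534, -0.304 ,  0.088 ])]
```

>>> step_arm:
  motion:
    - [0.38,-0.8,0,0,0,0.065,100]
    - [0.38,-0.8,0,0,0,0.065,100]
    - [0.38,-0.8,0,0,0,0.065,100]
    - [0.38,-0.8,0,0,0,0.065,100]
    - [0.38,-0.8,0,0,0,0.065,100]
    - [0.38,-0.8,0,0,0,0.065,100]
    - [0.38,-0.8,0,0,0,0.065,100]
    - [0.38,-0.8,0,0,0,0.065,100]
    - [0.38,-0.8,0,0,0,0.065,100]
    - [0.38,-0.8,0,0,0,0.065,100]

```text
time: 2.6
tool_pos: [0.4012, 0.185, 0.2316]
tool_rot: [0.001, 0.125, 0.992, -0.0]
contact_force: [-0.1, 0.6, 0.9]
gripper_width: 0.603
```

>>> step_arm:
  motion:
    - [0.382,-0.794,-0.1,0,0,0,100]
    - [0.382,-0.794,-0.1,0,0,0,100]
    - [0.382,-0.794,-0.1,0,0,0,100]
    - [0.382,-0.794,-0.1,0,0,0,100]
    - [0.382,-0.794,-0.1,0,0,0,100]
    - [0.382,-0.794,-0.1,0,0,0,100]
    - [0.382,-0.794,-0.1,0,0,0,100]
    - [0.382,-0.794,-0.1,0,0,0,100]
    - [0.382,-0.794,-0.1,0,0,0,100]
    - [0.382,-0.794,-0.1,0,0,0,100]

```text
time: 3.6
tool_pos: [0.5916, -0.2114, 0.1796]
tool_rot: [-0.001, 0.124, 0.992, -0.0]
contact_force: [0.2, 0.6, 0.3]
gripper_width: 0.604
```

```bash
python3 - <<'E'
from h import *
from scipy.spatial.transform import Rotation as Ro
np.set_printoptions(precision=4,suppress=True)
s=monitor.state();q=s['tool_rot'];M=Ro.from_quat([q[1],q[2],q[3],q[0]]).as_matrix()
print(s['tool_pos'],M[:,1],np.degrees(np.arctan2(M[1,1],M[0,1])),s['gripper_width'])
f=grab('scene','a1.png');g=grab('top','a2.png')
a=cv2.imread('pics/a1.png')[150:320,100:280];b=cv2.imread('pics/a2.png')[120:270,290:440]
cv2.imwrite('pics/a1c.png',cv2.resize(a,None,fx=3.5,fy=3.5,interpolation=cv2.INTER_CUBIC));cv2.imwrite('pics/a2c.png',cv2.resize(b,None,fx=4,fy=4,interpolation=cv2.INTER_CUBIC))
E
```

```text
[ 0.5916 -0.2114  0.1796] [ 0.2453  0.9695 -0.0004] 75.8022169508194 0.6036445770917893
```

View pics/a1c.png

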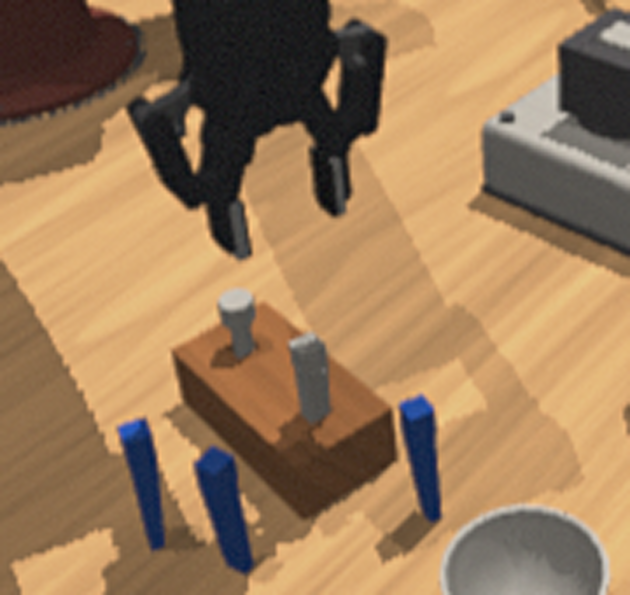

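View pics/a2c.png

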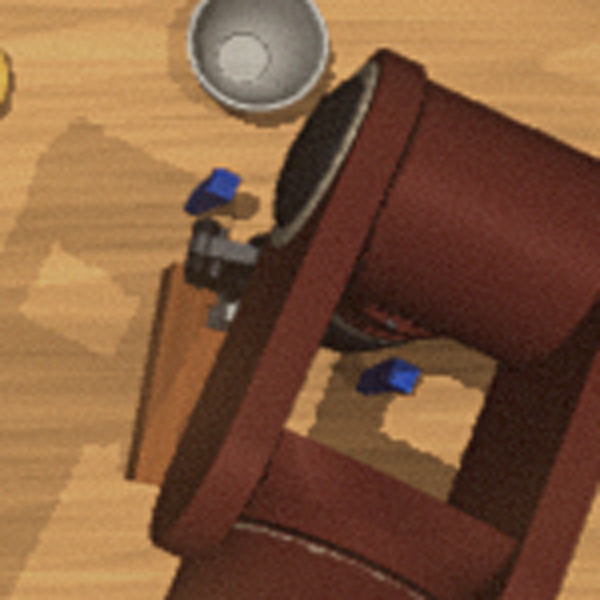

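The gripper is centred over the stand, above the key at scene about (188,252), and the fingers clear the blue pieces. The top view is partly blocked by the arm. I'm descending.

>>> step_arm:
  motion:
    - [0,0,-0.05,0,0,0,100]
    - [0,0,-0.1,0,0,0,100]
    - [0,0,-0.12,0,0,0,100]
    - [0,0,-0.12,0,0,0,100]

```text
time: 4.1
tool_pos: [0.5893, -0.2062, 0.1195]
tool_rot: [-0.002, 0.121, 0.993, 0.001]
contact_force: [0.1, -0.2, 0.1]
gripper_width: 0.609
```

```bash
python3 - <<'E'
from h import *
f=grab('scene','b1.png')
a=cv2.imread('pics/b1.png')[200:310,130:240]
print(proj(f,[[.590,-.208,.100],monitor.state()['tool_pos']]))
cv2.imwrite('pics/b1c.png',cv2.resize(a,None,fx=5,fy=5,interpolation=cv2.INTER_CUBIC))
E
```

```text
[[186.9494346  248.07602491]
 [186.25835091 239.72240509]]
```

View pics/b1c.png

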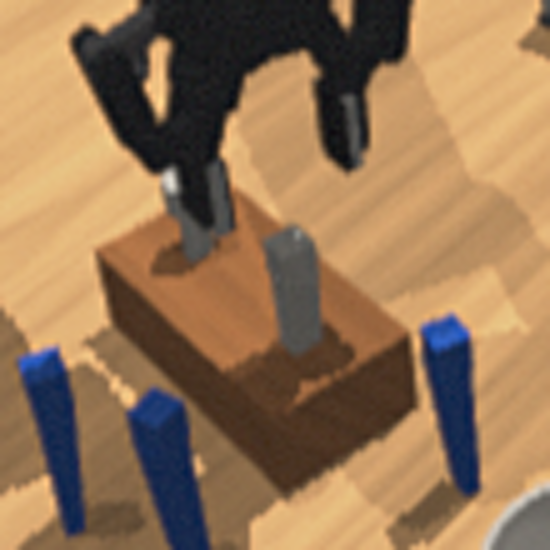

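>>> step_arm:
  motion:
    - [0,0,-0.05,0,0,0,100]
    - [0,0,-0.086,0,0,0,100]
    - [0,0,-0.086,0,0,0,100]
    - [0,0,-0.086,0,0,0,100]

```text
time: 4.55
tool_pos: [0.5913, -0.2082, 0.0799]
tool_rot: [0.001, 0.122, 0.993, -0.0]
contact_force: [0.1, -0.6, -0.3]
gripper_width: 0.605
```

```bash
python3 - <<'E'
from h import *
f=grab('scene','b2.png')
a=cv2.imread('pics/b2.png')[200:310,130:240]
s=monitor.state()
print(s['tool_pos'],proj(f,[[.590,-.208,.100],s['tool_pos']]))
cv2.imwrite('pics/b2c.png',cv2.resize(a,None,fx=5,fy=5,interpolation=cv2.INTER_CUBIC))
E
```

```text
[ 0.59168837 -0.20852124  0.08051607] [[186.9494346  248.07602491]
 [188.40847981 255.77062755]]
```

View pics/b2c.png

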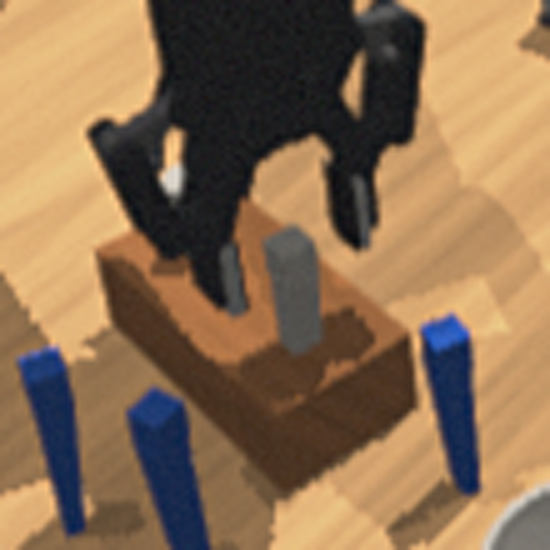

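The fingers straddle the key head: left pad at crop (232,280), right pad at (360,210), head between them at (292,250). I'm closing.

>>> step_arm:
  motion:
    - [0,0,0,0,0,0,255]
    - [0,0,0,0,0,0,255]
    - [0,0,0,0,0,0,255]
    - [0,0,0,0,0,0,255]
    - [0,0,0,0,0,0,255]
    - [0,0,0,0,0,0,255]

```text
time: 5.2
tool_pos: [0.5913, -0.2084, 0.0797]
tool_rot: [0.001, 0.122, 0.993, -0.0]
contact_force: [0.5, 1.2, 5.3]
gripper_width: 0.17
```

```bash
python3 - <<'E'
from h import *
for i in range(3):
    f=grab('scene','b3.png'); s=monitor.state()
    print(s['tool_pos'],s['gripper_width'],s['contact_force'],s['joint_vel'].round(4))
a=cv2.imread('pics/b3.png')[200:310,130:240]
cv2.imwrite('pics/b3c.png',cv2.resize(a,None,fx=5,fy=5,interpolation=cv2.INTER_CUBIC))
E
```

```text
[ 0.59135145 -0.20841034  0.07970488] 0.16708748230017187 [-0.38741525  0.60973644  4.75373412] [ 0.0008  0.0007 -0.002   0.0001 -0.0006 -0.0008]
[ 0.59134457 -0.20841451  0.07971429] 0.1708615886562764 [-0.60098087  0.5960277   6.21907691] [-0.0024  0.0007 -0.0007 -0.0006 -0.0021 -0.0006]
[ 0.59135212 -0.20840518  0.07970725] 0.17183047457720546 [-0.21196068  1.39930209  6.7669666 ] [-0.0001  0.0002 -0.0016 -0.0012  0.0025 -0.0013]
```

View pics/b3c.png

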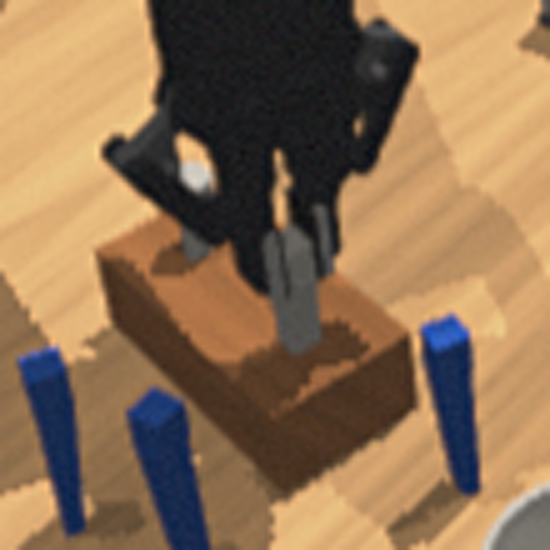

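>>> step_arm:
  motion:
    - [0,0,0.04,0,0,0,255]
    - [0,0,0.1,0,0,0,255]
    - [0,0,0.18,0,0,0,255]
    - [0,0,0.26,0,0,0,255]
    - [0,0,0.26,0,0,0,255]
    - [0,0,0.26,0,0,0,255]

```text
time: 5.95
tool_pos: [0.5907, -0.2084, 0.2089]
tool_rot: [0.001, 0.122, 0.993, -0.0]
contact_force: [0.4, 0.8, -1.9]
gripper_width: 0.168
```

```bash
python3 - <<'E'
from h import *
f=grab('scene','b4.png'); s=monitor.state()
print(s['tool_pos'],s['gripper_width'],s['contact_force'])
a=cv2.imread('pics/b4.png')[150:260,130:240]
cv2.imwrite('pics/b4c.png',cv2.resize(a,None,fx=5,fy=5,interpolation=cv2.INTER_CUBIC))
E
```

```text
[ 0.58974002 -0.20788599  0.20677151] 0.1674276367383883 [ 0.0085742   1.0046639  -3.17233825]
```

View pics/b4c.png

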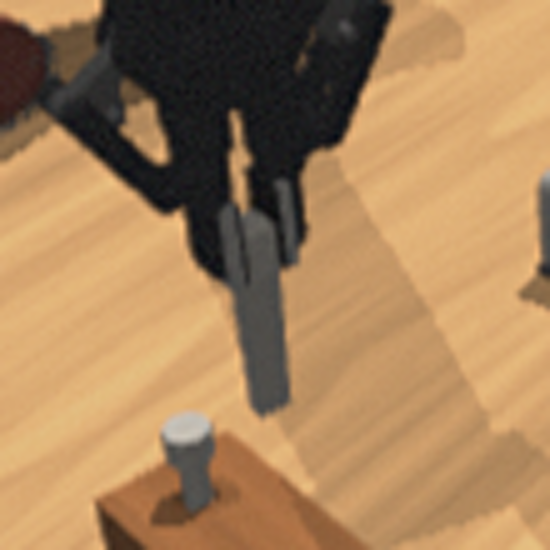

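```bash
cat > fit2.py <<'E'
from fit import *
np.set_printoptions(precision=3,suppress=True)
def fit2(f,roi,origin,yaws,zbase,noshift=True,Rt=None):
    """fit lower shank silhouette; returns x,y,z for given camera with yaw fixed, tilt free"""
    r=roi;im=f['pixels'][r[1]:r[3],r[0]:r[2]].astype(float);d=im[...,0]-im[...,2]
    return im,d
E
python3 - <<'E'
from fit import *
np.set_printoptions(precision=3,suppress=True,linewidth=200)
im=cv2.cvtColor(cv2.imread('pics/b4.png'),cv2.COLOR_BGR2RGB).astype(float)
F=pickle.load(open('F.pkl','rb'));f=F['scene']
roi=(170,208,198,238);r=roi
I=im[r[1]:r[3],r[0]:r[2]];d=I[...,0]-I[...,2]
obs=np.clip((88-d)/83,0,1)
for row in obs: print(' '.join('%3d'%(100*v) for v in row))
W=np.ones_like(obs); W[25:,:14]=0
def cost(q,z):
    p=[q[0]/1e3,q[1]/1e3,z,np.radians(q[2]),np.radians(q[3]),np.radians(q[4])]
    m=render(f,p,roi,0.)
    return (W*(m-obs)**2).sum()
for yaw in(-14.2,165.8):
  for tilt in (0,2,4):
    z=.139
    o=np.radians(yaw);c=np.array([590,-208])-3*np.array([np.cos(o),np.sin(o)])
    # free: x,y and tilt about jaw axis (key y)
    ay=np.array([-np.sin(o),np.cos(o)])
    def g(v):
        return cost([v[0],v[1],yaw,ay[0]*v[2],ay[1]*v[2]],z+v[3]/1e3)+.02*v[2]**2+.02*((v[3])**2)+.02*np.sum((v[:2]-c)**2)
    sim=np.array([[*c,0,0],[c[0]+2,c[1],0,0],[c[0],c[1]+2,0,0],[*c,tilt,0],[*c,0,2]]) if tilt else None
    if tilt: res=minimize(g,sim[0],method='Nelder-Mead',options=dict(initial_simplex=sim,maxiter=600,xatol=.01,fatol=.002))
    else: res=minimize(lambda v:g([v[0],v[1],0,v[2]]),[*c,0],method='Nelder-Mead',options=dict(initial_simplex=[[*c,0],[c[0]+2,c[1],0],[c[0],c[1]+2,0],[*c,2]],maxiter=600,xatol=.01,fatol=.002))
    print(yaw,tilt,res.fun,res.x)
E
```

```text
0   0   0   0   0   1  59  98 100  97  98  98 100  98 100  96  36   0   0   0   0   0   0   0   0   0   0   0
  0   0   0   0   0   0  34  90 100 100  95  96 100  98 100  98  46   0   0   0   0   0   0   0   0   0   0   0
  0   0   0   0   0   0  30  84 100 100  97  97  98 100 100 100  48   0   0   0   0   0   0   0   0   0   0   0
  0   0   0   0   0   0  33  90 100  98  97 100 100  98 100 100  48   0   0   0   0   0   0   0   0   0   0   0
  0   0   0   0   0   0  20  81 100 100 100  97 100  98  98  98  60   0   0   0   0   0   0   0   0   0   0   0
  0   0   0   0   0   0   0  73 100 100  98  98 100  97 100 100  69   0   0   0   0   0   0   0   0   0   0   0
  0   0   0   0   0   0   0  57  97 100  98  98  98 100 100 100  78   0   0   0   0   0   0   0   0   0   0   0
  0   0   0   0   0   0   0  40  92 100 100  96  98  98  98 100  85   0   0   0   0   0   0   0   0   0   0   0
  0   0   0   0   0   0   0  31  87 100 100  98  97  98  97 100  85   0   0   0   0   0   0   0   0   0   0   0
  0   0   0   0   0   0   0  27  89 100  97 100  98  96  96 100  86   0   0   0   0   0   0   
[... 1924 characters left out ...]
0  96  39   0   0   0   0   0   0   0   0   0   0   0   0   0   0   0   0   0   0   0   0   0   0   0   0   0
 90  96  43   0   0   0   0   0   0   0   0   0   0   0   0   0   0   0   0   0   0   0   0   0   0   0   0   0
 91  98  57   0   0   0   0   0   0   0   0   0   0   0   0   0   0   0   0   0   0   0   0   0   0   0   0   0
-14.2 0 3.615720637449242 [ 584.213 -205.231    2.211]
-14.2 2 3.0961025578266828 [ 585.799 -206.005   -1.609    3.496]
-14.2 4 3.159810629417123 [ 585.948 -206.167   -1.351    3.517]
165.8 0 6.282159158797906 [ 587.286 -206.171    4.541]
165.8 2 4.588988357581757 [ 585.027 -205.149   -3.151    2.316]
165.8 4 4.329033581598419 [ 587.669 -207.436   -3.542    5.353]
```

```bash
cat > fitpress.py <<'E'
from fit import *
np.set_printoptions(precision=3,suppress=True,linewidth=220)
F=pickle.load(open('F.pkl','rb'))
def rect(cx,cy,yaw,hx,hy,z):
    R2=np.array([[np.cos(yaw),-np.sin(yaw)],[np.sin(yaw),np.cos(yaw)]])
    P=np.array([[-hx,-hy],[hx,-hy],[hx,hy],[-hx,hy]])@R2.T+[cx,cy]
    return np.c_[P,np.full(4,z)]
def rr(f,P,roi):
    g=np.zeros(((roi[3]-roi[1])*SC,(roi[2]-roi[0])*SC),np.uint8)
    cv2.fillConvexPoly(g,poly(f,P,roi),255,cv2.LINE_8,4)
    return cv2.resize(g,(roi[2]-roi[0],roi[3]-roi[1]),interpolation=cv2.INTER_AREA)/255.
f=F['top'];roi=(186,193,207,214)
I=f['pixels'][roi[1]:roi[3],roi[0]:roi[2]].astype(float).mean(2)
obs=np.clip((I-75)/(145-75),0,1)
def c(v): return ((rr(f,rect(v[0]/1e3,v[1]/1e3,np.radians(v[2]),.015,.015,.137),roi)-obs)**2).sum()
for y0 in(-3,0,3):
    r=minimize(c,[572,149,y0],method='Nelder-Mead',options=dict(initial_simplex=[[572,149,y0],[575,149,y0],[572,152,y0],[572,149,y0+4]],xatol=.01,fatol=.001)); print('top',r.fun,r.x)
f=F['scene'];roi=(268,153,290,166)
I=f['pixels'][roi[1]:roi[3],roi[0]:roi[2]].astype(float).mean(2)
obs=np.clip((I-70)/(150-70),0,1)
for row in I: print(' '.join('%3d'%v for v in row))
for y0 in(-3,0,3):
    r=minimize(c,[572,149,y0],method='Nelder-Mead',options=dict(initial_simplex=[[572,149,y0],[575,149,y0],[572,152,y0],[572,149,y0+4]],xatol=.01,fatol=.001)); print('scene',r.fun,r.x)
# housing by colour in top view, z .066
f=F['top'];im=f['pixels'][165:250,160:245].astype(float)
print('slot profile top')
J=f['pixels'].astype(float).mean(2)
for v in range(176,199): print(v,J[v,188:207].astype(int))
E
python3 fitpress.py
```

```text
top 1.430594590777488 [573.029 150.526  -1.16 ]
top 1.4565208828629492 [572.974 150.453  -0.761]
top 1.4333473781669532 [573.163 150.503  -0.638]
101  97  97  87  83  75  81  73  74  82 102 103 125 141 143 155 157 152 155 153 153 152
141 138 106  89  81  76  72  73  72  70  65  73  84 105 106 124 143 140 153 155 149 150
156 139  98  77  76  74  72  72  80  85  72  69  75  73  72  84 101 104 125 139 137 144
122 102  79  72  73  72  75 107 142 146 128  97  90  77  70  69  72  73  83 102 101 118
 79  73  72  71  74  77 101 144 170 175 163 152 148 128  96  90  78  72  72  75  73  83
 72  72  74  76 103 137 149 166 170 169 170 172 173 163 150 148 131  98  77  74  76  75
 74  73  74 100 148 171 173 168 169 166 165 168 169 170 172 175 165 125  77  74  73  77
 78  71  79 106 153 172 174 170 171 168 168 167 168 168 173 152 132 103  61  71  76  80
 67  66  70  81 109 133 155 159 170 170 171 170 170 170 146 103  78  64  45  61  70  76
 70  72  72  71  73  84 109 114 131 155 160 171 160 131  98  72  67  55  37  51  69  79
 79  78  75  75  74  75  77  75  80 109 112 134 114  82  70  67  70  62  4
[... 1202 characters left out ...]
8 72 74 66 66 73 72 67 66 70 72]
189 [75 69 69 71 71 69 77 77 73 72 74 74 70 75 70 72 66 75 70]
190 [75 71 74 75 79 67 66 67 73 72 70 74 74 71 76 74 68 79 72]
191 [70 71 74 77 71 65 66 63 67 61 62 62 66 78 68 72 72 75 76]
192 [78 77 71 72 73 53 50 52 55 54 55 60 61 74 71 74 72 73 70]
193 [79 77 76 77 73 47 51 49 51 47 51 49 62 80 74 76 72 74 75]
194 [74 82 76 80 71 54 44 53 53 49 50 52 57 72 78 78 76 79 70]
195 [69 64 57 57 54 50 50 41 49 52 44 51 53 68 72 59 61 73 80]
196 [71 54 72 73 72 70 73 76 73 70 63 63 56 62 62 55 63 78 70]
197 [ 71  90 166 167 171 165 161 165 164 158 161 164 159 160 150  67  65  73  76]
198 [ 66  95 170 168 171 169 164 165 164 162 166 164 166 168 159  71  68  79  79]
```

```bash
cat >> fitpress.py <<'E'
print('-----')
f=F['scene'];roi=(268,153,290,166)
I=f['pixels'][roi[1]:roi[3],roi[0]:roi[2]].astype(float).mean(2)
obs=np.clip((I-75)/(168-75),0,1)
yy,xx=np.mgrid[:obs.shape[0],:obs.shape[1]]
W=((yy>2+ (xx-10)*.28)|(yy>7))&(yy+xx>4)&(yy>1)
def c(v): return (W*(rr(f,rect(v[0]/1e3,v[1]/1e3,np.radians(v[2]),.015,.015,.137),roi)-obs)**2).sum()
for y0 in(-3,0,3):
    r=minimize(c,[572,149,y0],method='Nelder-Mead',options=dict(initial_simplex=[[572,149,y0],[575,149,y0],[572,152,y0],[572,149,y0+4]],xatol=.01,fatol=.001)); print('scene',r.fun,r.x)
# housing edges top view: threshold grey-ness
f=F['top'];im=f['pixels'].astype(np.uint8)
d=im[...,0].astype(int)-im[...,2]; b=im.mean(2)
m=((d<45)&(b>75)).astype(np.uint8); m[:, :171]=0; m[:,236:]=0; m[:168]=0; m[244:]=0
for v in (175,185,195,210,220,230,236): 
    u=np.where(m[v])[0]; print(v,u.min(),u.max(), d[v,u.min()-2:u.min()+2], d[v,u.max()-1:u.max()+3])
for u in (178,190,200,210,220,228):
    v=np.where(m[:,u])[0]; print('c',u,v.min(),v.max(),d[v.min()-2:v.min()+2,u],d[v.max()-1:v.max()+3,u])
E
python3 fitpress.py | sed -n '/-----/,$p'; python3 - <<'E'
from h import *
import pickle
F=pickle.load(open('F.pkl','rb'))
E
```

```text
-----
scene 1.529608492584631 [571.526 153.641  -3.209]
scene 1.4902729185911712 [571.614 153.638  -2.163]
scene 1.4539900993281085 [571.36  153.648  -0.863]
175 174 232 [91 57 17 17] [18 20 37 44]
185 173 231 [93 85 31 19] [19 17 17 20]
195 173 231 [84 56 19 17] [25 22 24 28]
210 171 231 [53 58 39 22] [25 29 32 35]
220 171 230 [92 83 44 18] [23 25 28 30]
230 171 230 [95 80 18 16] [25 24 26 29]
236 171 229 [93 72 21 16] [18 23 22 28]
c 178 171 238 [92 98 34 15] [16 12 68 95]
c 190 172 239 [97 53 18 16] [16 34 91 94]
c 200 172 239 [93 69 16 17] [14 19 88 90]
c 210 172 239 [93 77 15 15] [19 17 69 92]
c 220 172 239 [94 99 28 14] [19 14 50 92]
c 228 172 239 [97 99 38 16] [19 17 60 95]
```

>>> step_arm:
  motion:
    - [0,0,0.052,0,0,0,255]
    - [0.002,0.1,0.052,0,0,0.02,255]
    - [0.003,0.2,0.052,0,0,0.04,255]
    - [0.004,0.3,0.052,0,0,0.06,255]
    - [0.005,0.4,0.052,0,0,0.08,255]
    - [0.006,0.5,0.052,0,0,0.1,255]
    - [0.008,0.6,0.052,0,0,0.13,255]
    - [0.01,0.7,0.052,0,0,0.154,255]
    - [0.01,0.722,0.052,0,0,0.154,255]
    - [0.01,0.722,0.052,0,0,0.154,255]

```text
time: 7.0
tool_pos: [0.594, 0.1544, 0.2312]
tool_rot: [-0.002, 0.005, 1.0, -0.0]
contact_force: [0.2, 0.1, -1.6]
gripper_width: 0.17
```

>>> step_arm:
  motion:
    - [0,0,0,0,0,0,255]
    - [0,0,0,0,0,0,255]
    - [0,0,0,0,0,0,255]

```text
time: 7.3
tool_pos: [0.5956, 0.1512, 0.234]
tool_rot: [-0.0, 0.008, 1.0, -0.0]
contact_force: [0.1, -0.7, -0.8]
gripper_width: 0.165
```

```bash
python3 - <<'E'
from h import *
from scipy.spatial.transform import Rotation as Ro
import pickle
np.set_printoptions(precision=4,suppress=True)
f=grab('scene','c1.png');g=grab('top','c2.png'); s=monitor.state()
pickle.dump((f,g,s),open('C.pkl','wb'))
q=s['tool_rot'];M=Ro.from_quat([q[1],q[2],q[3],q[0]]).as_matrix()
print(s['tool_pos'],s['contact_force'],M[:,1],M[:,2],np.degrees(np.arctan2(M[1,1],M[0,1])),s['joint_pos'])
a=cv2.imread('pics/c1.png')[90:200,235:335];b=cv2.imread('pics/c2.png')[150:250,150:260]
cv2.imwrite('pics/c1c.png',cv2.resize(a,None,fx=5,fy=5,interpolation=cv2.INTER_CUBIC));cv2.imwrite('pics/c2c.png',cv2.resize(b,None,fx=5,fy=5,interpolation=cv2.INTER_CUBIC))
E
```

```text
[0.5957 0.1516 0.2343] [-0.073   0.3634 -1.1045] [ 0.0152  0.9999 -0.0001] [ 0.     -0.0001 -1.    ] 89.1311853182615 [ 0.1283  0.0268  1.6346 -0.0001  1.4803 -1.4273]
```

View pics/c1c.png

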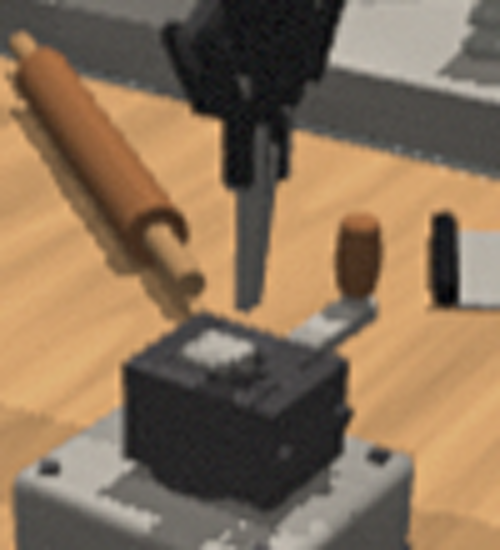

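View pics/c2c.png

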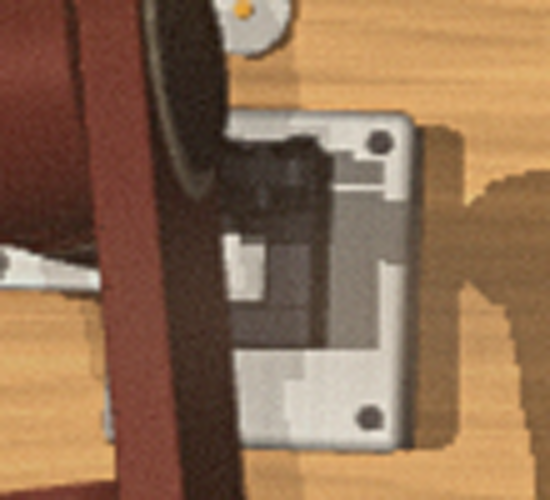

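The close view settles the orientation. The key's left edge is upright and its right edge slopes, so the sloped face is on world +x, towards the hub jaw. The key's point is at scene (285,151), above the slot at (288,161).

```bash
cat > fitc.py <<'E'
from fit import *
import sys
np.set_printoptions(precision=3,suppress=True,linewidth=220)
def fitc(f,roi,z,yaw,c0,show=False,sg=1.5):
    I=f['pixels'][roi[1]:roi[3],roi[0]:roi[2]].astype(float);d=I[...,0]-I[...,2]
    obs=np.clip((80-d)/75,0,1)
    if show:
        for row in d: print(' '.join('%3d'%v for v in row))
    o=np.radians(yaw);ay=np.array([-np.sin(o),np.cos(o)])
    def g(v):
        a=np.radians(v[2]); p=[v[0]/1e3,v[1]/1e3,z+v[3]/1e3,o,ay[0]*a,ay[1]*a]
        return ((render(f,p,roi,0.)-obs)**2).sum()+.05*(v[3]/sg)**2+.02*v[2]**2
    out=[]
    for s in(-2,2):
        x0=np.array([*c0,0,0.]);sim=np.vstack([x0]+[x0+np.eye(4)[i]*[4,4,s,2][i] for i in range(4)])
        r=minimize(g,x0,method='Nelder-Mead',options=dict(initial_simplex=sim,maxiter=800,xatol=.01,fatol=.002))
        out.append((r.fun,r.x)); print(r.fun,r.x)
    return min(out,key=lambda t:t[0])
E
python3 - <<'E'
from fitc import *
f,g,s=pickle.load(open('C.pkl','rb'))
print(proj(f,[[.592,.152,.1666],[.592,.152,.2],[.5715,.1536,.137],[.5730,.1505,.137]]))
fitc(f,(276,128,296,152),.1666,-.9,[591,152],True)
fitc(f,(276,128,296,152),.1666,179,[597,152])
E
```

```text
[[284.521 151.484]
 [284.877 139.539]
 [277.924 159.334]
 [277.752 159.954]]
101 103 105 107  86  65  19   4   1   4   2   3   0  13  88 103 104 100 100 100
104 105 102 105 104  98  35   4   4   4   3   4  -1  17  97 103 102 102  98 103
102 102 100 100 104 106  39   3   5   5   6   4   2  28  99 103 101 100 100 105
100 100  97  99 101 101  39   2   4   5   5   4   2  34  99 103 100 100 102 103
 97  98  96  99 100 101  38   2   3   4   5   2   5  46 100 104 100 100 101 105
 98  96  97  97  99 104  38   4   5   7   6   1   6  55  99 102 102 100  99 100
 98  95  99 100 101 102  39   1   4   5   6   3  10  67 101 103 101 100 100 100
 96  98  99  97 100 102  37   4   5   5   5   1  11  77 102 102 100 100  97  98
 97  98  97  98 101 105  39   2   3   6   5   1  16  91 104 101  99 100  99 101
 98  99  97 100 102 108  40   2   4   8   6   0  17  98 103 100 102 100 102 103
 97  99 101 102 105 112  43   2   5   5   6  -1  26 100 104 100 102 103 102 103
100 101 102 103 106 111  38   4   4   5   5   0  34  98 104 102 104 103 103 105
102 103 102 104 107  97  33   4   6   5   2   5  49 100 108 106
[... 403 characters left out ...]
3 103 103 104
 89 101 103 102 108  88  28   2   3   4   1  29 103 107 104 103 103 101 103 102
 95 104 105 105 108  89  27   4   5   3   3  37 102 108 101 103 101 102 103 101
103 103 103 104 109  89  28   5   2   1   6  49 100 105 102 101 101 101 102 103
106 105 103 105 108  88  29   4   5   0   7  66 102 104 103 102 102 100 101 101
107 106 104 103 107  87  27  -1  -2   1  19  75 100 103 102 100 100 102 102 101
 97 107 107 108 108  87  32   6   5  42  77  95 103 101 101 102 101 102 100 100
5.008131028706734 [589.592 153.614  -0.189   2.243]
5.170685621315808 [590.209 152.637  -0.689   2.803]
4.958360894368573 [585.579 160.587  -4.164  -1.819]
5.73614461771265 [591.629 150.948  -4.166   4.548]
```

```bash
python3 - <<'E'
from fitc import *
f,g,s=pickle.load(open('C.pkl','rb'))
for yaw in(-.9,-2.5,-3): fitc(f,(276,129,296,155),.1666,yaw,[591,152],False,.05)
b,x=fitc(f,(276,129,296,155),.1666,-.9,[591,152],False,.05)
roi=(270,120,300,170)
im=cv2.cvtColor(f['pixels'][roi[1]:roi[3],roi[0]:roi[2]],cv2.COLOR_RGB2BGR)
im=cv2.resize(im,None,fx=12,fy=12,interpolation=cv2.INTER_NEAREST)
from fitpress import rect
for q,col in(((x[0]/1e3,x[1]/1e3),(0,255,0)),((.5922,.1516),(0,0,255))):
  for P in(shank(0.)[[0,1,2,3,0,4,5,1,5,6,2]],):
    uv=proj(f,P@R(np.radians(-.9)).T+np.array([*q,.1666]));uv=((uv+.5-np.array(roi[:2]))*12).astype(int)
    cv2.polylines(im,[uv],False,col,1)
uv=proj(f,rect(.5715,.1536,np.radians(-1),.015,.015,.137));cv2.polylines(im,[((uv+.5-np.array(roi[:2]))*12).astype(int)],True,(0,255,0),1)
cv2.imwrite('pics/c3.png',im)
E
```

```text
12.003168411650512 [586.865 157.889   0.074   0.   ]
12.000152494333634 [587.054 157.669   0.221  -0.01 ]
12.680341765656653 [587.254 157.489  -0.772   0.011]
12.697935784890626 [587.015 157.839  -0.069   0.022]
12.818402255012618 [587.537 157.72   -1.441  -0.009]
12.9770728348266 [586.901 157.518   0.066  -0.029]
12.003168411650512 [586.865 157.889   0.074   0.   ]
12.000152494333634 [587.054 157.669   0.221  -0.01 ]
top 1.430594590777488 [573.029 150.526  -1.16 ]
top 1.4565208828629492 [572.974 150.453  -0.761]
top 1.4333473781669532 [573.163 150.503  -0.638]
101  97  97  87  83  75  81  73  74  82 102 103 125 141 143 155 157 152 155 153 153 152
141 138 106  89  81  76  72  73  72  70  65  73  84 105 106 124 143 140 153 155 149 150
156 139  98  77  76  74  72  72  80  85  72  69  75  73  72  84 101 104 125 139 137 144
122 102  79  72  73  72  75 107 142 146 128  97  90  77  70  69  72  73  83 102 101 118
 79  73  72  71  74  77 101 144 170 175 163 152 148 128  96  90  78  72  72  75  73  83
 72  72  74  76 103 137 149 166 170 169 170 172 173 163 150 148 131  98  77  74  76  75
 74 
[... 2314 characters left out ...]
8  79  79]
-----
scene 1.529608492584631 [571.526 153.641  -3.209]
scene 1.4902729185911712 [571.614 153.638  -2.163]
scene 1.4539900993281085 [571.36  153.648  -0.863]
175 174 232 [91 57 17 17] [18 20 37 44]
185 173 231 [93 85 31 19] [19 17 17 20]
195 173 231 [84 56 19 17] [25 22 24 28]
210 171 231 [53 58 39 22] [25 29 32 35]
220 171 230 [92 83 44 18] [23 25 28 30]
230 171 230 [95 80 18 16] [25 24 26 29]
236 171 229 [93 72 21 16] [18 23 22 28]
c 178 171 238 [92 98 34 15] [16 12 68 95]
c 190 172 239 [97 53 18 16] [16 34 91 94]
c 200 172 239 [93 69 16 17] [14 19 88 90]
c 210 172 239 [93 77 15 15] [19 17 69 92]
c 220 172 239 [94 99 28 14] [19 14 50 92]
c 228 172 239 [97 99 38 16] [19 17 60 95]
```

View pics/c3.png

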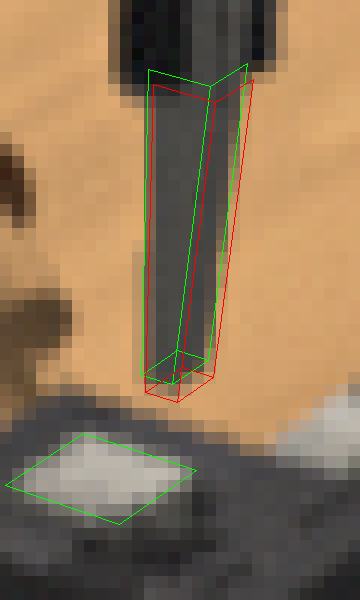

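```bash
python3 - <<'E'
from fit import *
f,g,s=pickle.load(open('C.pkl','rb'))
roi=(183,170,223,210)
im=cv2.cvtColor(g['pixels'][roi[1]:roi[3],roi[0]:roi[2]],cv2.COLOR_RGB2BGR)
im=np.clip(im.astype(float)*1.8,0,255).astype(np.uint8)
im=cv2.resize(im,None,fx=14,fy=14,interpolation=cv2.INTER_NEAREST)
for P in(shank(0.)[[0,1,2,3,0,4,5,1,5,6,2,6,7,3]],):
    uv=proj(g,P@R(np.radians(-.9)).T+np.array([.5914,.1516,.1666]));uv=((uv+.5-np.array(roi[:2]))*14).astype(int)
    cv2.polylines(im,[uv],False,(0,0,255),1)
cv2.imwrite('pics/c4.png',im)
E
```

```text
(no output)
```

View pics/c4.png

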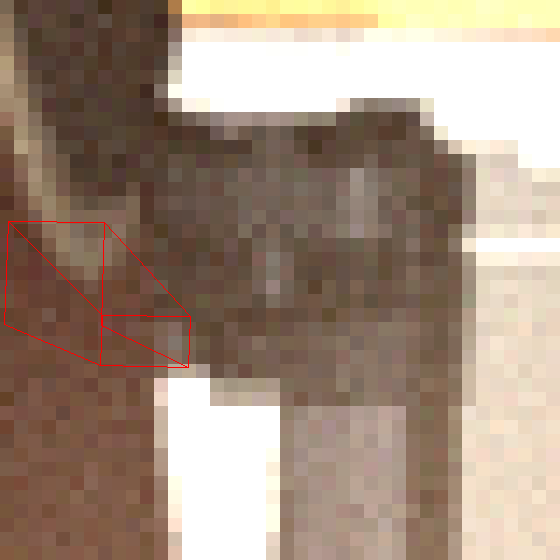

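>>> step_arm:
  motion:
    - [0.002,-0.001,-0.02,0,0,0,255]
    - [0.002,-0.001,-0.04,0,0,0,255]
    - [0.002,-0.001,-0.054,0,0,0,255]
    - [0.002,-0.001,-0.054,0,0,0,255]
    - [0.002,-0.001,-0.054,0,0,0,255]
    - [0.002,-0.001,-0.054,0,0,0,255]

```text
time: 8.0
tool_pos: [0.5965, 0.1524, 0.2075]
tool_rot: [0.0, 0.007, 1.0, 0.0]
contact_force: [0.6, -0.4, -1.4]
gripper_width: 0.168
```

```bash
cat > look.py <<'E'
from fit import *
import sys
from scipy.spatial.transform import Rotation as Ro
np.set_printoptions(precision=4,suppress=True)
n=sys.argv[1]
f=grab('scene',n+'.png'); s=monitor.state()
pickle.dump((f,s),open(n+'.pkl','wb'))
q=s['tool_rot'];M=Ro.from_quat([q[1],q[2],q[3],q[0]]).as_matrix()
print(s['time'],s['tool_pos'],s['contact_force'],s['ft_torque'],s['gripper_width'],'yaw',np.degrees(np.arctan2(-M[0,1],M[1,1])))
roi=(260,115,310,175)
im=cv2.cvtColor(f['pixels'][roi[1]:roi[3],roi[0]:roi[2]],cv2.COLOR_RGB2BGR)
im=cv2.resize(np.clip(im*1.5,0,255).astype(np.uint8),None,fx=10,fy=10,interpolation=cv2.INTER_CUBIC)
cv2.imwrite('pics/'+n+'c.png',im)
E
python3 look.py d1
```

```text
8.05 [0.5966 0.1524 0.2076] [-0.7052 -0.4647 -2.5512] [0.0064 0.0123 0.0521] 0.17004598766859952 yaw -0.7549582583585474
```

View pics/d1c.png

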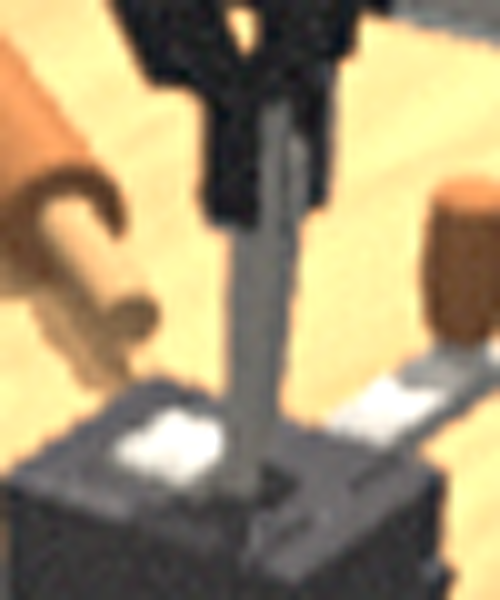

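```bash
cat > ov.py <<'E'
from fit import *
import sys
def rect2(cx,cy,yaw,x0,x1,y0,y1,z):
    c,s=np.cos(yaw),np.sin(yaw);P=np.array([[x0,y0],[x1,y0],[x1,y1],[x0,y1]])@np.array([[c,s],[-s,c]])+[cx,cy]
    return np.c_[P,np.full(4,z)]
def overlay(f,key,shaft,out,roi=(262,135,306,175),k=13,yaw=np.radians(-1.)):
    im=cv2.cvtColor(f['pixels'][roi[1]:roi[3],roi[0]:roi[2]],cv2.COLOR_RGB2BGR)
    im=cv2.resize(np.clip(im*1.7,0,255).astype(np.uint8),None,fx=k,fy=k,interpolation=cv2.INTER_NEAREST)
    def pl(P,col,cl=True):
        uv=proj(f,P);cv2.polylines(im,[((uv+.5-np.array(roi[:2]))*k).astype(int)],cl,col,1)
    pl(rect2(*shaft,yaw,-.015,.015,-.015,.015,.137),(0,255,0))
    pl(rect2(*shaft,yaw,.015,.027,-.009,.009,.135),(255,255,0))
    if key is not None:
        pl(shank(0.)[[0,1,2,3,0,4,5,1,5,6,2]]@R(yaw).T+np.array(key),(0,0,255),False)
    cv2.imwrite('pics/'+out,im)
E
python3 - <<'E'
from ov import *
F=pickle.load(open('F.pkl','rb'))
overlay(F['scene'],None,(.5715,.1536),'o0.png')
f,s=pickle.load(open('d1.pkl','rb'))
t=s['tool_pos']
overlay(f,(t[0]-.0043,t[1],t[2]-.0677),(.5715,.1536),'o1.png')
from fitc import fitc
I=f['pixels'];fitc(f,(276,138,296,153),t[2]-.0677,-.9,[591,152],False,1.5)
E
```

```text
0.5246680558971448 [576.91  178.493  -0.781   0.015]
3.342174040014032 [591.95  154.027  -1.502   0.993]
```

View pics/o0.png

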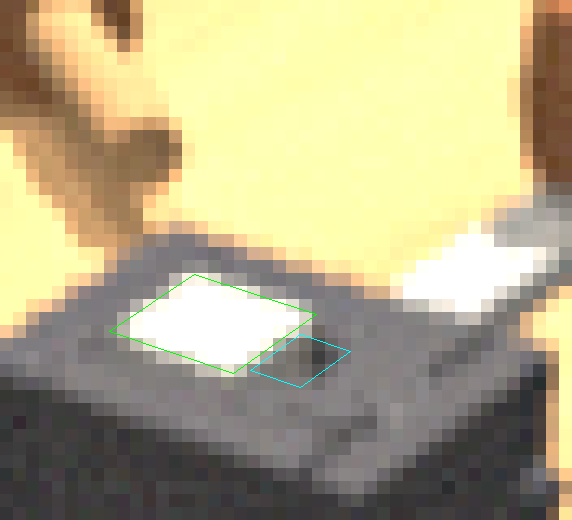

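View pics/o1.png

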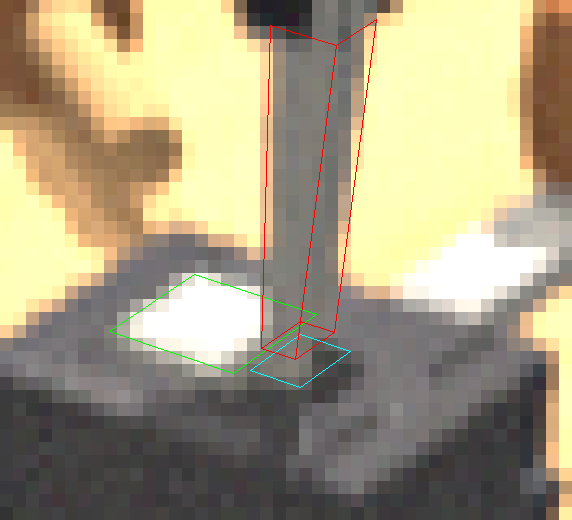

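The key's point is just above the slot (scene about 284,162). Scene-relative offset is x ≈ 20 mm and y ≈ +1 mm from the shaft axis. I'll correct y slightly and lower in small steps while watching the force.

>>> step_arm:
  motion:
    - [0,-0.002,0,0,0,0,255]
    - [0,-0.002,-0.004,0,0,0,255]
    - [0,-0.002,-0.008,0,0,0,255]
    - [0,-0.002,-0.008,0,0,0,255]

```text
time: 8.45
tool_pos: [0.5965, 0.1513, 0.203]
tool_rot: [0.0, 0.007, 1.0, -0.0]
contact_force: [1.2, -0.2, -1.6]
gripper_width: 0.173
```

>>> step_arm:
  motion:
    - [0,0,-0.004,0,0,0,255]
    - [0,0,-0.006,0,0,0,255]
    - [0,0,-0.006,0,0,0,255]

```text
time: 8.75
tool_pos: [0.5965, 0.1513, 0.2001]
tool_rot: [0.0, 0.007, 1.0, -0.0]
contact_force: [1.6, -0.9, -1.7]
gripper_width: 0.174
```

>>> step_arm:
  motion:
    - [0,0,-0.003,0,0,0,255]
    - [0,0,-0.006,0,0,0,255]
    - [0,0,-0.006,0,0,0,255]

```text
time: 9.05
tool_pos: [0.5965, 0.1513, 0.1971]
tool_rot: [0.0, 0.007, 1.0, -0.0]
contact_force: [1.7, -0.6, -1.9]
gripper_width: 0.173
```

>>> step_arm:
  motion:
    - [0,0,-0.003,0,0,0,255]
    - [0,0,-0.006,0,0,0,255]
    - [0,0,-0.006,0,0,0,255]

```text
time: 9.35
tool_pos: [0.5965, 0.1513, 0.1941]
tool_rot: [0.0, 0.007, 1.0, -0.0]
contact_force: [1.5, 0.2, -2.3]
gripper_width: 0.17
```

```bash
python3 look.py d2
```

```text
9.4 [0.5965 0.1513 0.194 ] [ 1.6586 -0.0452 -0.9363] [ 0.0041 -0.3411 -0.0067] 0.1704008004463355 yaw -0.7644418027926047
```

View pics/d2c.png

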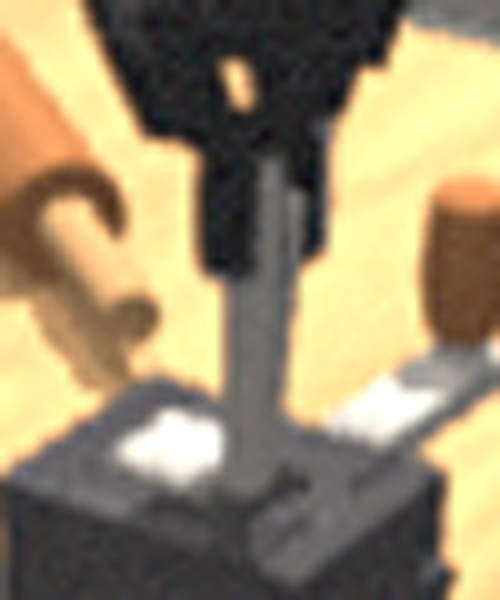

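The key has entered the slot with no vertical resistance. There is a light +x force of 1.6 N, so it is touching the shaft; I'll ease +x and continue.

>>> step_arm:
  motion:
    - [0.001,0,-0.003,0,0,0,255]
    - [0.001,0,-0.006,0,0,0,255]
    - [0.001,0,-0.01,0,0,0,255]
    - [0.001,0,-0.01,0,0,0,255]

```text
time: 9.8
tool_pos: [0.5967, 0.1513, 0.1887]
tool_rot: [-0.0, 0.007, 1.0, -0.0]
contact_force: [1.1, 0.1, -2.6]
gripper_width: 0.169
```

>>> step_arm:
  motion:
    - [0,0,-0.004,0,0,0,255]
    - [0,0,-0.008,0,0,0,255]
    - [0,0,-0.008,0,0,0,255]

```text
time: 10.1
tool_pos: [0.5968, 0.1513, 0.1848]
tool_rot: [-0.0, 0.007, 1.0, -0.0]
contact_force: [0.3, -0.0, -1.8]
gripper_width: 0.168
```

>>> step_arm:
  motion:
    - [0,0,-0.003,0,0,0,255]
    - [0,0,-0.006,0,0,0,255]
    - [0,0,-0.008,0,0,0,255]
    - [0,0,-0.008,0,0,0,255]

```text
time: 10.5
tool_pos: [0.5969, 0.1513, 0.181]
tool_rot: [-0.0, 0.007, 1.0, -0.0]
contact_force: [0.6, -0.8, -2.4]
gripper_width: 0.173
```

>>> step_arm:
  motion:
    - [0,0,-0.002,0,0,0,255]
    - [0,0,-0.004,0,0,0,255]
    - [0,0,-0.006,0,0,0,255]
    - [0,0,-0.006,0,0,0,255]

```text
time: 10.9
tool_pos: [0.5969, 0.1513, 0.178]
tool_rot: [-0.0, 0.007, 1.0, -0.0]
contact_force: [0.6, 0.5, -1.2]
gripper_width: 0.173
```

>>> step_arm:
  motion:
    - [0,0,-0.002,0,0,0,255]
    - [0,0,-0.004,0,0,0,255]
    - [0,0,-0.004,0,0,0,255]

```text
time: 11.2
tool_pos: [0.5969, 0.1513, 0.1761]
tool_rot: [-0.0, 0.007, 1.0, -0.0]
contact_force: [0.2, 0.3, -2.2]
gripper_width: 0.172
```

>>> step_arm:
  motion:
    - [0,0,-0.002,0,0,0,255]
    - [0,0,-0.004,0,0,0,255]
    - [0,0,-0.006,0,0,0,255]
    - [0,0,-0.006,0,0,0,255]

```text
time: 11.6
tool_pos: [0.5969, 0.1513, 0.1731]
tool_rot: [-0.0, 0.007, 1.0, -0.0]
contact_force: [0.7, 0.3, -2.0]
gripper_width: 0.172
```

>>> step_arm:
  motion:
    - [0,0,-0.002,0,0,0,255]
    - [0,0,-0.004,0,0,0,255]
    - [0,0,-0.004,0,0,0,255]

```text
time: 11.9
tool_pos: [0.5969, 0.1513, 0.1711]
tool_rot: [-0.0, 0.007, 1.0, -0.0]
contact_force: [0.7, 0.4, -1.8]
gripper_width: 0.17
```

>>> step_arm:
  motion:
    - [0,0,-0.002,0,0,0,255]
    - [0,0,-0.004,0,0,0,255]
    - [0,0,-0.004,0,0,0,255]

```text
time: 12.2
tool_pos: [0.5969, 0.1513, 0.1691]
tool_rot: [-0.0, 0.007, 1.0, -0.0]
contact_force: [0.3, -0.3, -2.0]
gripper_width: 0.169
```

>>> step_arm:
  motion:
    - [0,0,-0.002,0,0,0,255]
    - [0,0,-0.004,0,0,0,255]
    - [0,0,-0.004,0,0,0,255]

```text
time: 12.5
tool_pos: [0.5969, 0.1513, 0.1671]
tool_rot: [-0.0, 0.007, 1.0, -0.0]
contact_force: [-0.3, -0.7, -1.8]
gripper_width: 0.172
```

>>> step_arm:
  motion:
    - [0,0,-0.002,0,0,0,255]
    - [0,0,-0.004,0,0,0,255]
    - [0,0,-0.004,0,0,0,255]

```text
time: 12.8
tool_pos: [0.597, 0.1514, 0.1657]
tool_rot: [0.0, 0.007, 1.0, 0.0]
contact_force: [-2.0, -0.4, 1.9]
gripper_width: 0.172
```

>>> step_arm:
  motion:
    - [0,0,-0.002,0,0,0,255]
    - [0,0,-0.004,0,0,0,255]
    - [0,0,-0.004,0,0,0,255]

```text
time: 13.1
tool_pos: [0.5971, 0.1514, 0.1642]
tool_rot: [0.0, 0.007, 1.0, 0.0]
contact_force: [-3.9, -0.5, 4.5]
gripper_width: 0.172
```

Contact with both slot faces starts at about 37 mm depth (net Fz now about +6 N). I'll ease sideways to take off the −x force, then release and look.

>>> step_arm:
  motion:
    - [-0.001,0,0,0,0,0,255]
    - [-0.001,0,0,0,0,0,255]

```text
time: 13.3
tool_pos: [0.597, 0.1514, 0.1642]
tool_rot: [0.001, 0.007, 1.0, 0.0]
contact_force: [-2.4, -0.1, 6.2]
gripper_width: 0.169
```

```bash
python3 look.py d3
```

```text
13.35 [0.597  0.1514 0.1642] [-2.2156  0.0046  5.6223] [-0.0139  0.3599 -0.032 ] 0.17160407634773062 yaw -0.7641286948455639
```

View pics/d3c.png

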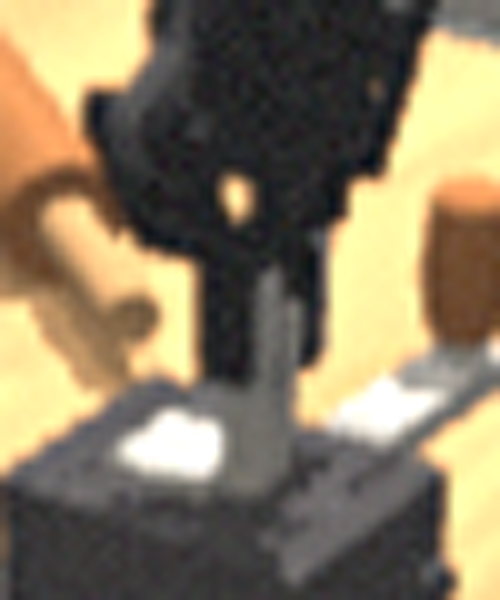

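>>> step_arm:
  motion:
    - [-0.001,0,0,0,0,0,120]
    - [-0.001,0,0,0,0,0,120]
    - [-0.001,0,0,0,0,0,120]
    - [-0.001,0,0,0,0,0,120]

```text
time: 13.75
tool_pos: [0.5959, 0.1513, 0.1628]
tool_rot: [-0.0, 0.007, 1.0, -0.0]
contact_force: [-0.5, 0.7, -0.4]
gripper_width: 0.535
```

```bash
python3 look.py d4
```

```text
13.8 [0.5959 0.1513 0.1629] [ 0.744  -0.3338  0.8491] [-0.0091  0.062  -0.047 ] 0.5278204907474107 yaw -0.7605330567861958
```

View pics/d4c.png

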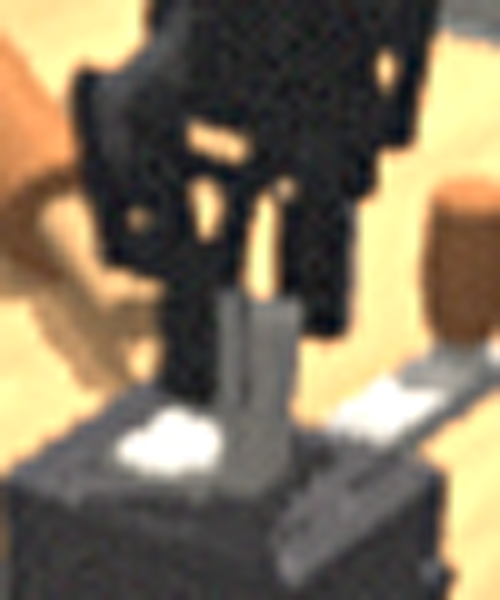

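The key stands by itself in the slot, with the fingers open on either side. I'll go up, shut the fingers, and come down on the head.

>>> step_arm:
  motion:
    - [0,0,0.03,0,0,0,120]
    - [0,0,0.09,0,0,0,120]
    - [0,0,0.124,0,0,0,120]
    - [0,0,0.124,0,0,0,255]
    - [0,0,0.124,0,0,0,255]
    - [0,0,0.124,0,0,0,255]
    - [0,0,0.124,0,0,0,255]
    - [0,0,0.124,0,0,0,255]

```text
time: 14.6
tool_pos: [0.5954, 0.1512, 0.2239]
tool_rot: [-0.001, 0.007, 1.0, -0.0]
contact_force: [0.1, 0.3, 1.1]
gripper_width: -0.003
```

```bash
sed -i 's/roi=(260,115,310,175)/roi=(255,90,315,175)/;s/fx=10,fy=10/fx=7,fy=7/' look.py; python3 look.py e1
```

```text
14.65 [0.5955 0.1513 0.2242] [-0.3685 -0.539   0.1877] [ 0.009  -0.0556 -0.049 ] 0.002440178334843439 yaw -0.7616784409176416
```

View pics/e1c.png

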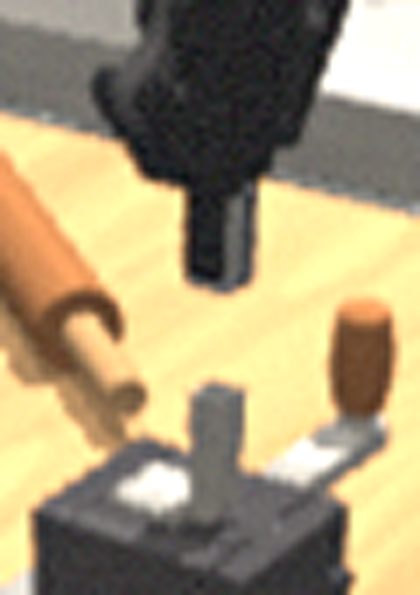

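>>> step_arm:
  motion:
    - [0,0,-0.03,0,0,0,255]
    - [0,0,-0.05,0,0,0,255]
    - [0,0,-0.064,0,0,0,255]
    - [0,0,-0.064,0,0,0,255]
    - [0,0,-0.064,0,0,0,255]

```text
time: 15.15
tool_pos: [0.5958, 0.1513, 0.1929]
tool_rot: [-0.0, 0.007, 1.0, -0.0]
contact_force: [-0.6, 0.4, -0.5]
gripper_width: -0.002
```

>>> step_arm:
  motion:
    - [0,0,-0.002,0,0,0,255]
    - [0,0,-0.004,0,0,0,255]
    - [0,0,-0.006,0,0,0,255]
    - [0,0,-0.006,0,0,0,255]

```text
time: 15.55
tool_pos: [0.596, 0.1513, 0.1903]
tool_rot: [0.0, 0.007, 1.0, 0.0]
contact_force: [-0.4, -0.8, -0.2]
gripper_width: 0.002
```

>>> step_arm:
  motion:
    - [0,0,-0.002,0,0,0,255]
    - [0,0,-0.004,0,0,0,255]
    - [0,0,-0.004,0,0,0,255]

```text
time: 15.85
tool_pos: [0.5959, 0.1513, 0.188]
tool_rot: [-0.0, 0.007, 1.0, -0.0]
contact_force: [-0.2, 0.9, 0.2]
gripper_width: 0.001
```

>>> step_arm:
  motion:
    - [0,0,-0.002,0,0,0,255]
    - [0,0,-0.004,0,0,0,255]
    - [0,0,-0.004,0,0,0,255]

```text
time: 16.15
tool_pos: [0.5959, 0.1513, 0.186]
tool_rot: [-0.0, 0.007, 1.0, -0.0]
contact_force: [0.3, 0.1, 0.0]
gripper_width: -0.002
```

>>> step_arm:
  motion:
    - [0,0,-0.002,0,0,0,255]
    - [0,0,-0.002,0,0,0,255]

```text
time: 16.35
tool_pos: [0.5959, 0.1513, 0.1852]
tool_rot: [-0.0, 0.007, 1.0, -0.0]
contact_force: [-1.4, 0.5, -0.3]
gripper_width: 0.001
```

>>> step_arm:
  motion:
    - [0,0,-0.002,0,0,0,255]
    - [0,0,-0.002,0,0,0,255]

```text
time: 16.55
tool_pos: [0.5959, 0.1513, 0.1842]
tool_rot: [-0.0, 0.007, 1.0, -0.0]
contact_force: [0.4, 0.5, -0.3]
gripper_width: 0.001
```

>>> step_arm:
  motion:
    - [0,0,-0.002,0,0,0,255]
    - [0,0,-0.002,0,0,0,255]

```text
time: 16.75
tool_pos: [0.596, 0.1514, 0.1835]
tool_rot: [0.0, 0.007, 1.0, 0.0]
contact_force: [-0.5, 0.2, 1.5]
gripper_width: 0.003
```

>>> step_arm:
  motion:
    - [0,0,-0.002,0,0,0,255]
    - [0,0,-0.002,0,0,0,255]

```text
time: 16.95
tool_pos: [0.5961, 0.1514, 0.1828]
tool_rot: [0.0, 0.007, 1.0, 0.0]
contact_force: [-1.7, -0.2, 3.0]
gripper_width: 0.001
```

>>> step_arm:
  motion:
    - [0,0,-0.002,0,0,0,255]
    - [0,0,-0.004,0,0,0,255]
    - [0,0,-0.004,0,0,0,255]

```text
time: 17.25
tool_pos: [0.5962, 0.1515, 0.1817]
tool_rot: [0.0, 0.007, 1.0, 0.0]
contact_force: [-3.6, -0.2, 7.0]
gripper_width: -0.001
```

>>> step_arm:
  motion:
    - [0,0,-0.002,0,0,0,255]
    - [0,0,-0.002,0,0,0,255]

```text
time: 17.45
tool_pos: [0.5963, 0.1516, 0.1814]
tool_rot: [0.001, 0.007, 1.0, 0.0]
contact_force: [-4.7, 0.6, 8.8]
gripper_width: 0.005
```

>>> step_arm:
  motion:
    - [-0.002,0,0,0,0,0,255]
    - [-0.002,0,0,0,0,0,255]

```text
time: 17.65
tool_pos: [0.5961, 0.1516, 0.1814]
tool_rot: [0.002, 0.007, 1.0, 0.0]
contact_force: [-1.2, 0.7, 7.7]
gripper_width: -0.001
```

>>> step_arm:
  motion:
    - [-0.0005,0,-0.002,0,0,0,255]
    - [-0.0005,0,-0.002,0,0,0,255]

```text
time: 17.85
tool_pos: [0.5961, 0.1516, 0.181]
tool_rot: [0.002, 0.007, 1.0, 0.0]
contact_force: [-1.9, -0.4, 8.6]
gripper_width: -0.002
```

>>> step_arm:
  motion:
    - [-0.0005,0,-0.002,0,0,0,255]
    - [-0.001,0,-0.003,0,0,0,255]
    - [-0.001,0,-0.003,0,0,0,255]

```text
time: 18.15
tool_pos: [0.5961, 0.1516, 0.1806]
tool_rot: [0.003, 0.007, 1.0, 0.0]
contact_force: [-2.3, -0.0, 11.7]
gripper_width: 0.003
```

>>> step_arm:
  motion:
    - [-0.0005,0,-0.002,0,0,0,255]
    - [-0.0005,0,-0.002,0,0,0,255]

```text
time: 18.35
tool_pos: [0.5961, 0.1516, 0.18]
tool_rot: [0.003, 0.007, 1.0, 0.0]
contact_force: [-1.9, 0.2, 12.5]
gripper_width: 0.0
```

Taking a few averaged force readings before the last bit.

```bash
python3 - <<'E'
from h import *
L=[]
for i in range(8):
    eyes.grab_frame('scene'); s=monitor.state(); L.append(np.r_[s['contact_force'],s['tool_pos'][2]])
print(np.mean(L,0).round(4),np.std(L,0).round(4))
E
```

```text
[-1.9666 -0.1234 12.9242  0.18  ] [0.4308 0.4289 0.52   0.    ]
```

>>> step_arm:
  motion:
    - [-0.001,0,-0.001,0,0,0,255]
    - [-0.001,0,-0.001,0,0,0,255]
    - [-0.001,0,-0.001,0,0,0,255]

```text
time: 19.05
tool_pos: [0.5961, 0.1516, 0.18]
tool_rot: [0.004, 0.007, 1.0, 0.0]
contact_force: [-1.9, 0.2, 14.0]
gripper_width: 0.004
```

```bash
python3 - <<'E'
from h import *
L=[]
for i in range(5):
    eyes.grab_frame('scene'); s=monitor.state(); L.append(np.r_[s['contact_force'],s['tool_pos'][2]])
print(np.mean(L,0).round(4),np.std(L,0).round(4))
E
```

```text
[-1.1277 -0.0148 13.3165  0.18  ] [0.4817 0.3585 0.2861 0.    ]
```

>>> step_arm:
  motion:
    - [-0.0003,0,-0.0015,0,0,0,255]
    - [-0.0003,0,-0.0015,0,0,0,255]

```text
time: 19.5
tool_pos: [0.5961, 0.1517, 0.1797]
tool_rot: [0.004, 0.007, 1.0, 0.001]
contact_force: [-1.8, 0.5, 14.1]
gripper_width: 0.001
```

```bash
python3 - <<'E'
from h import *
L=[]
for i in range(5):
    eyes.grab_frame('scene'); s=monitor.state(); L.append(np.r_[s['contact_force'],s['tool_pos'][2]])
print(np.mean(L,0).round(4),np.std(L,0).round(4),s['time'])
E
```

```text
[-1.5872 -0.0446 15.06    0.1797] [0.2628 0.3592 0.1341 0.    ] 19.75
```

The push has reached about 14–15 N, inside the 9–17 N band. I'll retract straight up and check.

>>> step_arm:
  motion:
    - [0,0,0.01,0,0,0,255]
    - [0,0,0.03,0,0,0,255]
    - [0,0,0.1,0,0,0,255]
    - [0,0,0.2,0,0,0,255]
    - [0,0,0.24,0,0,0,255]
    - [0,0,0.24,0,0,0,255]

```text
time: 20.35
tool_pos: [0.5951, 0.1515, 0.2997]
tool_rot: [0.004, 0.007, 1.0, 0.001]
contact_force: [-0.8, 0.4, 0.2]
gripper_width: 0.004
```

```bash
python3 look.py g1; python3 - <<'E'
from ov import *
f,s=pickle.load(open('g1.pkl','rb'))
overlay(f,(.5715+.0189,.1533,.0915),(.5715,.1536),'g1o.png',roi=(262,125,306,170))
E
```

```text
20.4 [0.594  0.1514 0.2964] [ 0.1792  0.3362 -1.0248] [-0.0611 -0.0058 -0.0437] 0.0008359277466006407 yaw -0.7621490537796799
```

View pics/g1c.png

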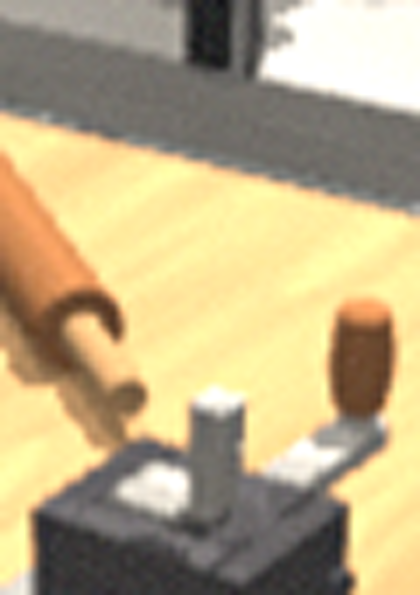

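View pics/g1o.png

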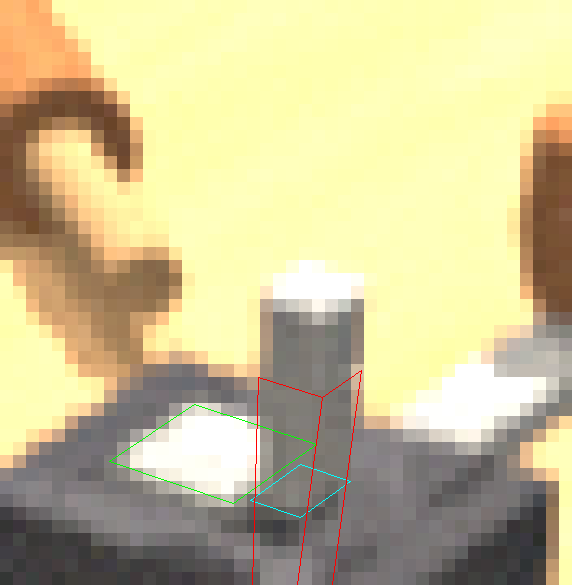

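```bash
python3 - <<'E'
from fit import *
np.set_printoptions(precision=3,suppress=True)
f,s=pickle.load(open('g1.pkl','rb'))
# tilt check on visible part above wood background
roi=(278,140,294,152)
I=f['pixels'][roi[1]:roi[3],roi[0]:roi[2]].astype(float);d=I[...,0]-I[...,2];obs=np.clip((80-d)/75,0,1)
def g(v):
    p=[v[0]/1e3,v[1]/1e3,.0917,np.radians(-.8),np.radians(v[2]),np.radians(v[3])]
    return ((render(f,p,roi,.02)-obs)**2).sum()+.01*(v[2]**2+v[3]**2)
for x0 in([590,153,0,0],[592,156,1,1]):
    r=minimize(g,x0,method='Nelder-Mead',options=dict(initial_simplex=[x0]+[list(np.array(x0)+np.eye(4)[i]*[3,3,2,2][i]) for i in range(4)],maxiter=600)); print(r.fun,r.x)
g2=grab('top','g2.png')
for n in('pin','bowl','die','wheel'):
    print(n,[(np.round(q['box']),round(q['p'],2)) for q in eyes.look_for(n,'scene')[:1]])
E
```

```text
2.405977360053022 [591.232 152.105   0.384   0.641]
2.4337009620627685 [589.989 156.543   3.035   0.936]
pin [(array([355., 225.,  73.,  31.]), 0.63)]
bowl [(array([247., 317.,  43.,  43.]), 0.69)]
die [(array([296., 266.,  33.,  29.]), 0.72)]
wheel [(array([354., 227.,  73.,  30.]), 0.78)]
```

View pics/g2.png

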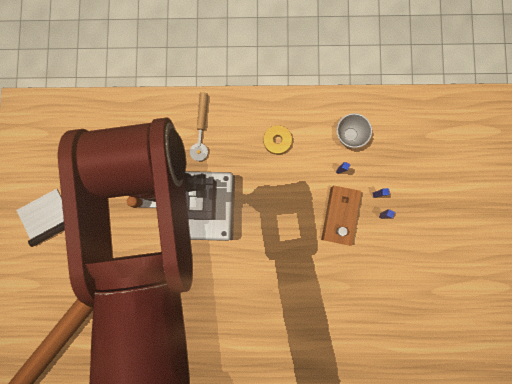

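The key is upright to within about 1° and sits about 43 mm deep. The bystanders are where they were: pin at top (342,231), bowl, die and wheel unchanged. Handing in.

```bash
python3 -c "
from plant import manip,monitor
print(manip.job_done(), monitor.state()['time'])"
```

```text
the job is handed in; nothing more can be done
the job is handed in; nothing more can be done
```

The steel key is wedged in the slot between shaft and crank hub, let go, and the job is handed in at about 21 s of the 58 s allowed. No verdict is reported.

- **What I did:** I took the grey square-headed key from the stand and turned it to line up with the press. In the close view the sloped face was towards the hub. I lowered it until it met both sides of the slot, about 36 mm below the mouth. Then I released it and pressed on the head with the fingers shut. The last steady push read about 15 N on average, above the 13 N aim but inside the 9–17 N band. Then I withdrew straight up.
- **Last checks:** The point is about 43 mm below the mouth, judging by the tool height at the end of the push. The bowl, die, wheel and pin are where they were in the pictures.
- **Not certain:**
  - The key looks upright. One silhouette fit gave under 1° of tilt. A near-equal second fit gave about 3°, which I judged to be the viewing ambiguity.
  - I could not measure the force left on the shaft after release. I estimate 14–17 N from the push, against the 12 N needed.
  - The two cameras disagreed by about 3 mm on the shaft position, so I relied on the relative view and on force feel for the insertion.
  - In the final check the network called the pastry wheel "pin". I confirmed the real pin in the stand by eye.

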